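# Swap the bottle and jar in the stain kit, pack the droppers and snap the case shut

## Task

Pack the staining kit for the outreach round: in the open case the tall white bottle and the squat jar stand in each other's wells, so swap them, the tall bottle into the deep well and the jar into the shallow one. Then stand every dropper bottle from the bench upright in a small cut-out of the foam, one to each, and close the lid and press it down until both clips snap and hold it shut. Keep the bottle and jar upright, and do not knock over or push away the other things on the bench.

Things in the scene. Friction and masses are not known exactly. Their poses are not given: they have to be found in the camera images.
- case: grey clamshell case, open, fixed. Origin: centre of its underside; x to the hinge side, y along its length. Base 210 (x) x 330 (y) mm, 5 mm walls, rim at z = 60 mm. Dark foam insert, flat top at z = 48 mm: two large square cut-outs 64 mm wide at x = 35, y = -75 and 75 mm (one deep, one shallow), four small ones 44 mm wide in a row at x = -60. Handle on the front face, out 18 mm, below z = 46 mm
- lid (a joint): opening angle of the lid, rad: 0 shut, 1.9 the stop; starts at 1.66 to 1.8, standing up, leaning back. The lid is a shell 60 mm deep, 210 x 330 mm, 0.5 kg, on a stiff damped hinge: it stays where left above about 0.9 rad and sinks slowly by its weight below about 0.6 rad until it lies on the spring clips. Shut, its top is 120 mm above the bench
- case_hinge (a point): middle of the hinge line, at the rim's height on the far side of the case; axes as the case's; the lid turns about its y axis. Shut, the lid leaves 66 mm above the foam, so it cannot close over the tall bottle in the shallow well
- lid_lip (a point): on the finger lip, middle of the lid's free edge (80 wide, 10 thick, out 24 mm), 10 mm from its tip, 224 mm out from the hinge line and 14 mm off the rim plane, on the face that is up when shut and looks away from the robot when open. z leaves that face. Open, it is on top, 290 mm up: hook it from behind and draw it over. Behind it, 14 mm below the point, is the 60 mm deep edge of the lid
- lid_press (a point): on the outside of the lid, 25 mm from its free edge, middle: the place to press. z axis out of the lid. The sinking lid stops at about 0.07 rad (front gap 14 mm) on two steel spring clips on the front face of the base (at y = -110 and 110 mm of the case, out 10 mm, up to 91 mm high); pressing here with about 10 N makes them snap over its edge and hold it shut
- deep_well (a point): middle of the floor of the deep large well, 40 mm below the foam top: the tall bottle belongs here. It may be the left or the right one
- shallow_well (a point): middle of the floor of the shallow large well, 12 mm below the foam top: the jar belongs here
- slot1 (a point): middle of the floor of a small cut-out, 25 mm below the foam top; cut-outs are 72 mm apart
- slot2 (a point): middle of the floor of a small cut-out, 25 mm below the foam top; cut-outs are 72 mm apart
- slot3 (a point): middle of the floor of a small cut-out, 25 mm below the foam top; cut-outs are 72 mm apart
- slot4 (a point): middle of the floor of a small cut-out, 25 mm below the foam top; cut-outs are 72 mm apart
- bottle: tall white plastic reagent bottle, 102 mm high, 50 mm in diameter up to 72 mm, above that a 36 mm screw cap from 84 mm up; about 0.14 kg. Origin: centre of its underside, z up. Starts in the shallow well
- jar: squat amber jar with a black lid, 74 mm high, 57 mm in diameter throughout; about 0.16 kg. Origin: centre of its underside, z up. Starts in the deep well, where its top 34 mm stand out of the foam
- dropper1: small amber dropper bottle, 36 mm in diameter up to 46 mm, black 24 mm cap and rubber teat above, 76 mm high; about 0.07 kg. Origin: centre of its underside, z up. On the bench beside the case; two to four of them are there
- dropper2: small amber dropper bottle, 36 mm in diameter up to 46 mm, black 24 mm cap and rubber teat above, 76 mm high; about 0.07 kg. Origin: centre of its underside, z up. On the bench beside the case; two to four of them are there
- dropper3: small amber dropper bottle, 36 mm in diameter up to 46 mm, black 24 mm cap and rubber teat above, 76 mm high; about 0.07 kg. Origin: centre of its underside, z up. On the bench beside the case; two to four of them are there
- dropper4: small amber dropper bottle, 36 mm in diameter up to 46 mm, black 24 mm cap and rubber teat above, 76 mm high; about 0.07 kg. Origin: centre of its underside, z up. On the bench beside the case; two to four of them are there
- lamp: capped glass spirit lamp, 62 mm in diameter, 77 mm high; stays on the bench. Origin under its centre
- stainjar: upright rectangular glass staining jar, 50 x 44 mm, 89 mm high; stays on the bench. Origin under its centre
- timer: white timer, 30 x 56 mm, 52 mm high; stays on the bench. Origin under its centre
- washbottle: white wash bottle, 68 mm in diameter, 185 mm high; stays. Origin under its centre
- dishes: two stacked petri dishes, 90 mm in diameter, 34 mm high; stay. Origin under their centre
- tally: steel tally counter, 42 mm in diameter, 28 mm high (40 mm with its button); stays. Origin under its centre
Things that resemble listed ones, but are neither listed nor needed, are in the scene too. What is shaped like the jar but red is not meant.

How it is judged:
By the outcome, as a careful person would: the job done as asked, in the order asked, and still so for the second after the job is handed in, with the robot touching nothing.
Of dropper1, dropper2, dropper3, dropper4 only 2 to 4 are there at a start; the rules pass over those that are not, and their reading is None.
At some moment in a run one of dropper1, dropper2, dropper3, dropper4 may be knocked a few centimetres aside while the robot is not near it.
It also fails if it takes over 210 s, if anything falls off the work surface, if the arm or the gripper's body presses on something with over 40 N, if the wrist force passes 120 N, or if a joint passes its speed limit or range.

## Robot

A 6-joint arm with a two-finger parallel gripper is mounted at the origin on the work surface. World frame = base frame: x ahead of the robot, y to its left, z up, the work surface at z = 0. Lengths are in m, angles in rad, forces in N, time in s.
With the tool pointing down it reaches from about 0.225 to 0.875 m from the base axis. Payload 3.4 kg.
Tool frame: the origin (TCP) lies on the mounting face of the last link; the fingertips stand 173 mm ahead of it and the grasp point (between the pads) lies 155 mm ahead of it; z points along the fingers, y is the line along which they close (so a half turn about z gives the same grasp; the last joint's range is limited). The gripper opens to 85 mm and grips with 20 to 120 N. Pads are 22 mm wide; open, the fingers measure 114 mm over their backs; the gripper's body (76 mm by 85 mm) begins 54 mm behind the grasp point. The pads swing forward as they close: fully open they stand 13 mm farther back than shut.
Start: joints at [-1.405, 0.276, 1.505, -0, 1.361, -0.121], TCP at [0.163, -0.552, 0.405] pointing down, gripper open.
Joint ranges: [-2.89, 2.89], [-0.75, 2.08], [0.22, 2.7], [-1.18, 4.32], [0.11, 2.71], [-2.7, 2.7]. Speed limits (rad/s): [2.57, 2.57, 3.14, 3.14, 3.14, 3.14].

## Interface

Orientations are given as a unit quaternion [w, x, y, z].
In Python, from rig import manip gives the robot as it stands.
- The arm moves only by the tool carry_out, never from a script. Its arguments are lists of equal length, an entry for each row: "linear": the shift along the world's x, y, z each as a share of 500 mm, from -1 to 1, a list of three; "angular": the turn, a rotation vector about the world's x, y, z each as a share of 0.08 rad, from -1 to 1, a list of three; "hand": the opening, from 0 (shut) to 1 (fully open). In form: {"linear": [[x, y, z], ...], "angular": [[rx, ry, rz], ...], "hand": [hand, ...]}. A call has 1 to 8 rows; each row shifts and turns the commanded pose from where the row before left it; what a row does not reach is not made up. A row lasts 1/12 s, in which the tool goes at most 41.7 mm and 7.16 degrees, less where a joint would pass 70% of its speed; a pose out of reach is approached as far as the arm can. A call with a number of a shift or a turn outside -1 to 1 is refused whole. A call with a gripper value outside its range is refused whole. The fingers move at their own pace and stop on an object; "force" is the grip in N (left out, the last holds). Time passes only in rows, so rows that do not move let the fingers close. It gives the time, the measured TCP pose, the force, the opening and the grip force at its end, in the units of the state.
- manip.get_state(): the state, without advancing time (a new reading comes with each control period).
- manip.get_image(name): name is "scene" or "top" or "wrist"; returns the picture (384x512x3 uint8, red, green, blue); there is no depth.
- manip.camera_params(name): a dict with "fx", "fy", "cx", "cy" (pixels), "k1" (the pictures are not rectified: a ray, as slopes to the right and down, at radius r is drawn at 1 + k1 r^2 times it, then the intrinsics apply), "view" (4x4, takes a point from world to camera coordinates); the wrist camera has in their place "hand_eye" (4x4, takes a point from camera to tool coordinates, whose origin is the TCP and whose axes are the flange's). Camera axes: x right, y down, z forward; pixel columns grow to the right and rows downward; lengths in m; the calibration is good to about 2 mm. A picture is of the moment at which its call begins: read the wrist's pose just before it. camera_params takes no time and is no camera call.
- manip.sign_off(): hands the job in; it is judged then, once.
The state is a dict: "clock": time; "qpos": joint angles; "qd": joint speeds; "effort": joint torques, N m; "position": TCP position; "ee_rot": TCP orientation; "contact_force": force on the tool from outside, world axes, zero at the start; "moment": the same for the moment, N m; "width": finger opening in m; "gripper_force": force on a finger pad.
Only numpy, scipy, OpenCV 4.12 (cv2) and the standard library are available. Lean on these libraries where they do the work, as an engineer would, in place of code of your own. Each camera call takes 0.05 s, during which the arm holds its last target. There are 200 camera calls.

## Working session

There is one attempt and no reset: what is moved stays moved. The work goes in short steps, Python scripts to look and compute and a tool call to move; the robot and the scene stay as the last step left them, time stands still between calls to the robot, and variables do not carry over. Pictures are saved under pics/ and viewed, at most 14 in all, crops included, and the job is handed in when it is done.

Besides the shell and the picture viewer there is one more tool, called in YAML: its name, and indented under it one key for each argument. carry_out: Moves the arm, as the interface text tells. Its arguments: {"type":"object","properties":{"linear":{"type":"array"},"angular":{"type":"array"},"hand":{"type":"array"},"force":{"type":"number"}},"required":["linear","angular","hand"]}

```bash
ls; mkdir -p pics; cat > h.py <<'E'
import numpy as np,cv2
from rig import manip
def shot(n,f):
    im=manip.get_image(n); cv2.imwrite(f'pics/{f}.png',im[:,:,::-1]); return im
def ray(P,uv,view=None):
    x=(uv[0]-P['cx'])/P['fx']; y=(uv[1]-P['cy'])/P['fy']
    rd=np.hypot(x,y); r=rd
    for _ in range(20): r=rd/(1+P['k1']*r*r)
    s=r/rd if rd>0 else 1
    V=P['view'] if view is None else view
    V=np.array(V); R=V[:3,:3]; t=V[:3,3]
    d=R.T@np.array([x*s,y*s,1]); return -R.T@t,d/np.linalg.norm(d)
def atz(P,uv,z,view=None):
    o,d=ray(P,uv,view); return o+d*(z-o[2])/d[2]
def tri(rays):
    A=sum(np.eye(3)-np.outer(d,d) for o,d in rays); b=sum((np.eye(3)-np.outer(d,d))@o for o,d in rays)
    X=np.linalg.solve(A,b); return X,[np.linalg.norm(np.cross(X-o,d)) for o,d in rays]
def proj(P,X,view=None):
    V=np.array(P['view'] if view is None else view); c=V[:3,:3]@X+V[:3,3]; x,y=c[0]/c[2],c[1]/c[2]; k=1+P['k1']*(x*x+y*y)
    return np.array([P['fx']*x*k+P['cx'],P['fy']*y*k+P['cy']])
def Rq(q):
    w,x,y,z=q
    from scipy.spatial.transform import Rotation as R
    return R.from_quat([x,y,z,w])
def wview(P,s):
    T=np.eye(4); T[:3,:3]=Rq(s['ee_rot']).as_matrix(); T[:3,3]=s['position']
    return np.linalg.inv(T@np.array(P['hand_eye']))
E
python3 - <<'E'
from h import *
a=shot('scene','s0');b=shot('top','t0')
for n in('scene','top','wrist'):
    p=manip.camera_params(n); print(n,{k:(np.round(v,3).tolist()) for k,v in p.items()})
s=manip.get_state();print(s)
cv2.imwrite('pics/t0b.png',cv2.resize(b[:,:,::-1],(800,600),interpolation=3))
cv2.imwrite('pics/s0b.png',cv2.resize(a[:,:,::-1],(800,600),interpolation=3))
E
```

```text
pics
scene {'fx': 391.681, 'fy': 391.681, 'cx': 251.404, 'cy': 193.929, 'k1': 0.004, 'view': [[0.41, 0.912, -0.002, -0.197], [0.832, -0.374, -0.409, -0.451], [-0.374, 0.166, -0.912, 1.414], [0.0, 0.0, 0.0, 1.0]]}
top {'fx': 483.171, 'fy': 483.171, 'cx': 260.365, 'cy': 192.056, 'k1': -0.061, 'view': [[0.027, -0.999, 0.018, -0.046], [-0.984, -0.03, -0.175, 0.564], [0.176, -0.013, -0.984, 1.38], [0.0, 0.0, 0.0, 1.0]]}
wrist {'fx': 306.505, 'fy': 306.505, 'cx': 256.159, 'cy': 195.284, 'k1': -0.068, 'hand_eye': [[-0.0, -0.946, -0.325, 0.083], [1.0, 0.0, -0.0, 0.0], [0.0, -0.325, 0.946, 0.032], [0.0, 0.0, 0.0, 1.0]]}
{'clock': 0.1, 'qpos': array([-1.40498234e+00,  2.76533754e-01,  1.50599445e+00, -1.81092944e-05,
        1.36069769e+00, -1.20985344e-01]), 'qd': array([ 0.00062729, -0.0016771 , -0.00341284, -0.00034187,  0.00017583,
       -0.0007176 ]), 'effort': array([ 1.77231817e-03, -4.17701232e+01, -2.46404779e+01, -1.04214866e-04,
        5.80147360e-03,  1.17317850e-05]), 'position': array([ 0.16262748, -0.5513326 ,  0.40392965]), 'ee_rot': array([-8.16217315e-04,  9.89735274e-01,  1.42910534e-01, -2.71542401e-05]), 'contact_force': array([ 0.10307802,  0.34836758, -0.16030756]), 'moment': array([-0.07614883,  0.00577365,  0.00030586]), 'gripper_force': 0.0, 'width': 0.08510021229641766}
```

View pics/t0b.png

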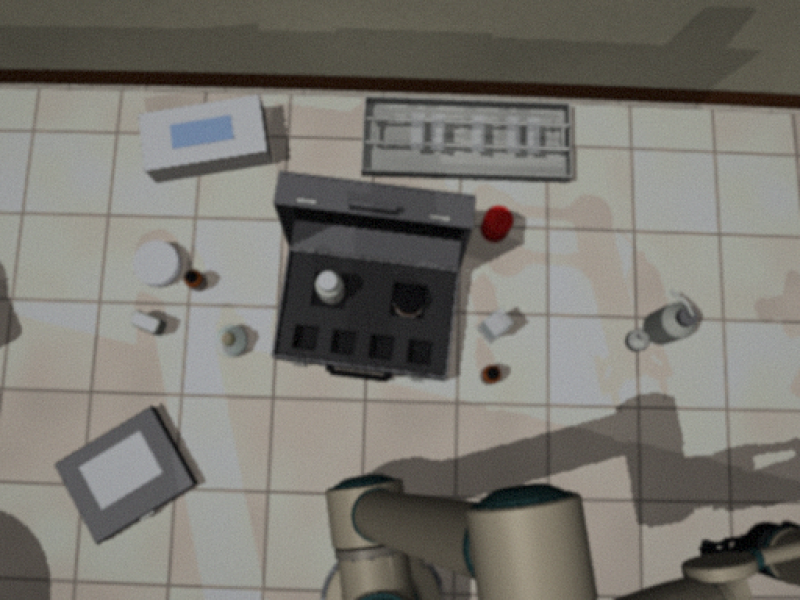

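View pics/s0b.png

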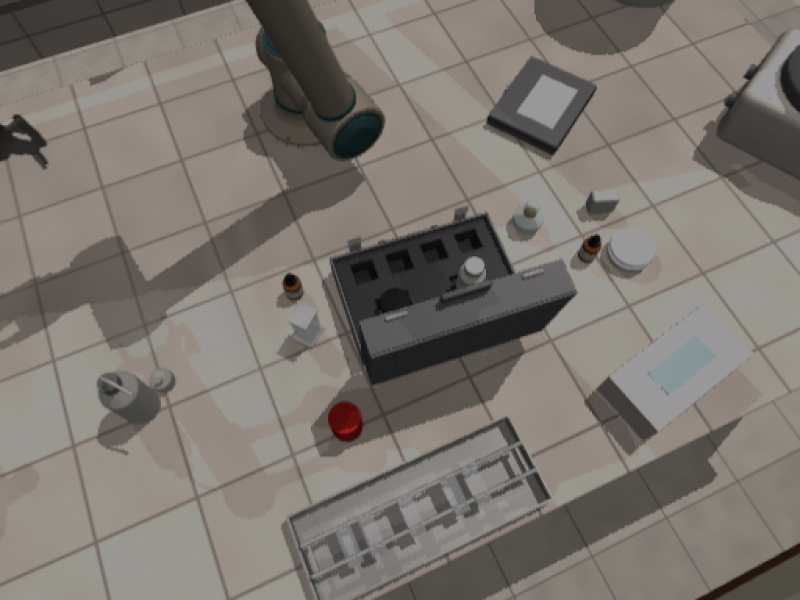

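The top view shows the case at the centre, with the bottle at left well (328,287) and the jar at right well (408,298). Amber droppers are at (193,278) and (491,373).

Things that could be mistaken:
- For the jar: red decoy at (497,223), black-lidded amber jar at (408,298).
- For the bottle: wash bottle at (672,322), lamp at (233,340), white bottle in the case at (328,287).
- For the droppers: only the two amber ones.
- For the case: closed grey box at (127,473).

I choose the jar and bottle in the wells.

```bash
python3 - <<'E'
from h import *
T=manip.camera_params('top');S=manip.camera_params('scene')
k=512/800
def m(n,t,s,z):
    t=np.array(t)*k-.18;s=np.array(s)*k-.18
    X,e=tri([ray(T,t),ray(S,s)]); print(n,'tri',X.round(3),np.round(e,3),'top@z',atz(T,t,z).round(3),'sc@z',atz(S,s,z).round(3))
m('rim near left',(275,355),(487,215),.06)
m('rim near right',(447,378),(332,258),.06)
m('slotL top',(306,336),(468,239),.048)
m('slotR top',(420,351),(364,271),.048)
m('bottle cap',(327,280),(474,266),.138)
m('jar top',(409,297),(395,299),.082)
m('dropL',(194,277),(593,240),.07)
m('dropR',(492,372),(291,280),.07)
m('lamp',(233,337),(529,213),.07)
m('stain',(497,325),(304,322),.06)
m('lipL',(350,206),(490,281),.29)
m('lipR',(402,212),(444,299),.29)
m('wash',(685,318),(118,380),.18)
m('dishes',(158,262),(632,248),.034)
m('timer',(150,321),(602,197),.05)
m('tally',(637,341),(162,380),.03)
m('red',(497,222),(345,415),.07)
E
python3 - <<'E'
import cv2,numpy as np
t=cv2.imread('pics/t0.png');s=cv2.imread('pics/s0.png')
a=cv2.resize(t[110:250,165:335],(800,600)[:2],interpolation=3)
cv2.imwrite('pics/t0c.png',a)
E
```

```text
rim near left tri [0.454 0.216 0.056] [0.003 0.003] top@z [0.453 0.213 0.06 ] sc@z [0.457 0.217 0.06 ]
rim near right tri [ 0.42  -0.105  0.061] [0.003 0.003] top@z [ 0.419 -0.107  0.06 ] sc@z [ 0.42  -0.102  0.06 ]
slotL top tri [0.49  0.157 0.059] [0. 0.] top@z [0.491 0.158 0.048] sc@z [0.485 0.162 0.048]
slotR top tri [ 0.469 -0.056  0.054] [0. 0.] top@z [ 0.469 -0.057  0.048] sc@z [ 0.466 -0.055  0.048]
bottle cap tri [0.581 0.114 0.137] [0.001 0.001] top@z [0.582 0.115 0.138] sc@z [0.581 0.113 0.138]
jar top tri [ 0.564 -0.033  0.092] [0. 0.] top@z [ 0.566 -0.033  0.082] sc@z [ 0.559 -0.031  0.082]
dropL tri [0.595 0.374 0.066] [0.002 0.002] top@z [0.594 0.372 0.07 ] sc@z [0.597 0.374 0.07 ]
dropR tri [ 0.433 -0.191  0.061] [0. 0.] top@z [ 0.432 -0.19   0.07 ] sc@z [ 0.438 -0.191  0.07 ]
lamp tri [0.485 0.296 0.056] [0.002 0.002] top@z [0.483 0.291 0.07 ] sc@z [0.492 0.291 0.07 ]
stain tri [ 0.522 -0.2    0.056] [0. 0.] top@z [ 0.521 -0.199  0.06 ] sc@z [ 0.524 -0.199  0.06 ]
lipL tri [0.675 0.071 0.286] [0.001 0.001] top@z [0.673 0.07  0.29 ] sc@z [0.677 0.071 0.29 ]
lipR tri [ 0.67  -0.009  0.283] [0.006 0.006] top@z [ 0.666 -0.014  0.29 ] sc@z [ 0.675 -0.005  0.29 ]
wash tri [ 0.531 -0.519  0.146] [0.006 0.006] top@z [ 0.525 -0.512  0.18 ] sc@z [ 0.549 -0.503  0.18 ]
dishes tri [0.63  0.457 0.031] [0.001 0.001] top@z [0.628 0.454 0.034] sc@z [0.631 0.456 0.034]
timer tri [0.511 0.455 0.051] [0.001 0.001] top@z [0.51  0.454 0.05 ] sc@z [0.51  0.456 0.05 ]
tally tri [ 0.505 -0.479  0.015] [0. 0.] top@z [ 0.503 -0.475  0.03 ] sc@z [ 0.511 -0.475  0.03 ]
red tri [ 0.718 -0.197  0.071] [0. 0.] top@z [ 0.719 -0.197  0.07 ] sc@z [ 0.718 -0.197  0.07 ]
```

View pics/t0c.png

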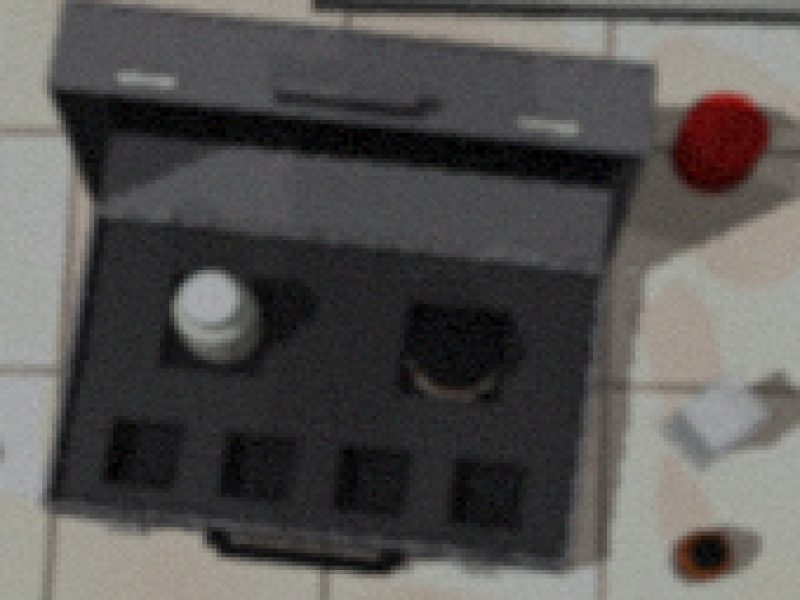

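carry_out:
  linear:
    - [0.014,0.035,0.003]
    - [0.014,0.035,0.003]
    - [0.014,0.035,0.003]
    - [0.014,0.035,0.003]
    - [0.014,0.035,0.003]
    - [0.014,0.035,0.003]
    - [0.014,0.035,0.003]
    - [0.014,0.035,0.003]
  angular:
    - [0,0,1]
    - [0,0,1]
    - [0,0,1]
    - [0,0,1]
    - [0,0,1]
    - [0,0,1]
    - [0,0,1]
    - [0,0,1]
  hand: [1,1,1,1,1,1,1,1]

```text
clock: 0.77
position: [0.2188, -0.4105, 0.4164]
ee_rot: [-0.0, 0.894, 0.449, 0.0]
contact_force: [0.2, 0.3, 0.3]
width: 0.0855
gripper_force: 0.0
```

carry_out:
  linear:
    - [0.014,0.035,0.003]
    - [0.014,0.035,0.003]
    - [0.014,0.035,0.003]
    - [0.014,0.035,0.003]
    - [0.014,0.035,0.003]
    - [0.014,0.035,0.003]
    - [0.014,0.035,0.003]
    - [0.014,0.035,0.003]
  angular:
    - [0,0,1]
    - [0,0,1]
    - [0,0,1]
    - [0,0,1]
    - [0,0,1]
    - [0,0,1]
    - [0,0,1]
    - [0,0,1]
  hand: [1,1,1,1,1,1,1,1]

```text
clock: 1.43
position: [0.2747, -0.2705, 0.4285]
ee_rot: [-0.0, 0.707, 0.707, 0.0]
contact_force: [-0.3, -0.3, 0.4]
width: 0.0856
gripper_force: 0.0
```

carry_out:
  linear:
    - [0.014,0.035,0.003]
    - [0.014,0.035,0.003]
    - [0.014,0.035,0.003]
    - [0.014,0.035,0.003]
    - [0.014,0.035,0.003]
    - [0.014,0.035,0.003]
    - [0.014,0.035,0.003]
    - [0.014,0.035,0.003]
  angular:
    - [0,0,1]
    - [0,0,1]
    - [0,0,1]
    - [0,0,1]
    - [0,0,1]
    - [0,0,1]
    - [0,0,1]
    - [0,0,1]
  hand: [1,1,1,1,1,1,1,1]

```text
clock: 2.1
position: [0.3306, -0.1305, 0.4405]
ee_rot: [-0.0, 0.449, 0.894, 0.0]
contact_force: [1.1, -0.3, 0.2]
width: 0.0858
gripper_force: 0.0
```

carry_out:
  linear:
    - [0.014,0.035,0.003]
    - [0.014,0.035,0.003]
    - [0.014,0.035,0.003]
    - [0.014,0.035,0.003]
    - [0.014,0.035,0.003]
    - [0.014,0.035,0.003]
    - [0.014,0.035,0.003]
    - [0.014,0.035,0.003]
  angular:
    - [0,0,1]
    - [0,0,1]
    - [0,0,1]
    - [0,0,1]
    - [0,0,1]
    - [0,0,1]
    - [0,0,1]
    - [0,0,1]
  hand: [1,1,1,1,1,1,1,1]

```text
clock: 2.77
position: [0.3867, 0.0095, 0.4525]
ee_rot: [-0.0, 0.145, 0.989, 0.0]
contact_force: [-0.5, 0.1, -0.3]
width: 0.0853
gripper_force: 0.0
```

carry_out:
  linear:
    - [0.014,0.035,0.003]
    - [0.014,0.035,0.003]
    - [0,0,0]
    - [0,0,0]
    - [0,0,0]
  angular:
    - [0,0,1]
    - [0,0,1]
    - [0,0,0.4]
    - [0,0,0]
    - [0,0,0]
  hand: [1,1,1,1,1]

```text
clock: 3.18
position: [0.4005, 0.0436, 0.4554]
ee_rot: [-0.0, 0.052, 0.999, -0.0]
contact_force: [0.2, -0.5, -0.2]
width: 0.0854
gripper_force: 0.0
```

```bash
python3 - <<'E'
from h import *
s=manip.get_state();print(s['clock'],s['position'],Rq(s['ee_rot']).as_matrix().round(3).tolist(),s['qpos'].round(2))
w=shot('wrist','w1'); np.savez('w1.npz',p=s['position'],q=s['ee_rot'])
b=shot('top','t1')
cv2.imwrite('pics/w1b.png',cv2.resize(w[:,:,::-1],(800,600),interpolation=3))
E
```

```text
3.1833 [0.40045665 0.04357367 0.4553741 ] [[-0.995, 0.103, -0.001], [0.103, 0.995, -0.0], [0.001, -0.0, -1.0]] [-0.06 -0.02  1.73 -0.    1.43 -1.53]
```

View pics/w1b.png

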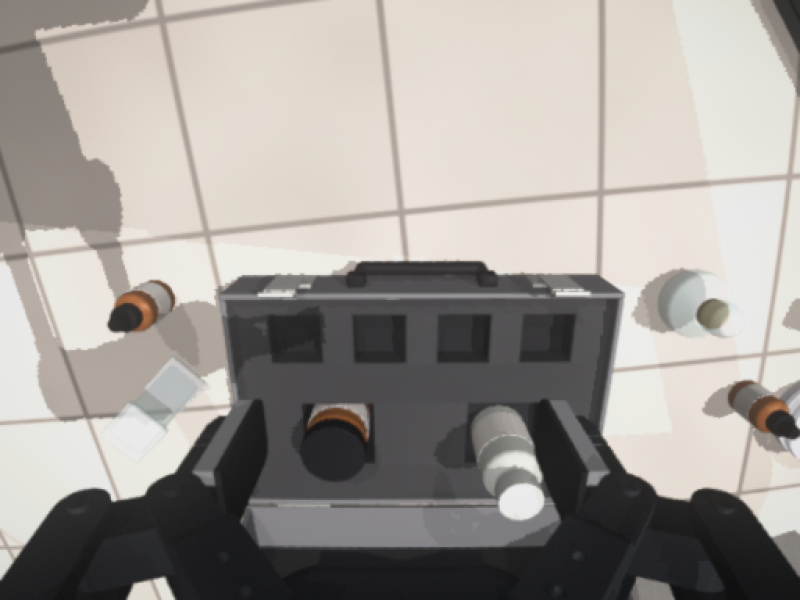

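```bash
python3 - <<'E'
from h import *
T=manip.camera_params('top');W=manip.camera_params('wrist');k=.64
f=np.load('w1.npz');V=wview(W,{'position':f['p'],'ee_rot':f['q']})
px=lambda p:np.array(p)*k-.18
a=lambda n,p,z:print(n,atz(W,px(p),z,V).round(4))
a('rimR',(220,294),.06);a('rimL',(623,295),.06)
for n,c in(('s-108',[(271,314),(323,315),(322,361),(272,361)]),('s-36',[(354,315),(406,315),(406,361),(353,361)]),('s36',[(439,315),(491,315),(489,361),(438,361)]),('s108',[(521,314),(574,315),(571,361),(521,361)])):
    print(n,np.mean([atz(W,px(p),.048,V) for p in c],0).round(4))
a('botwell TL',(470,404),.048);a('botwell BL',(467,462),.048);a('jarwell TR',(375,404),.048);a('jarwell TL',(306,404),.048)
c=lambda x,y:np.array([x/4.706+165,y/4.286+110])
def m(n,w,t):
    X,e=tri([ray(W,px(w),V),ray(T,t)]);print(n,X.round(4),np.round(e,4))
m('cap',(521,494),c(210,297)-.4)
m('jar',(336,450),c(460,345)-.4)
m('dropR',(122,319),c(712,552)-.4)
m('slot-108',(297,338),c(487,493)-.4)
m('slot108',(547,338),c(143,455)-.4)
m('dropL',(784,425),px((195,275)))
for n,p,z in(('cap',(521,494),.138),('jar',(336,450),.082),('dR base',(150,300),.02),('dR teat',(122,319),.072),('dL',(784,425),.072)):a(n,p,z)
E
```

```text
rimR [ 0.4163 -0.1045  0.06  ]
rimL [0.4507 0.2192 0.06  ]
s-108 [ 0.4654 -0.0524  0.048 ]
s-36 [0.4728 0.0179 0.048 ]
s36 [0.4803 0.0895 0.048 ]
s108 [0.4876 0.1601 0.048 ]
botwell TL [0.5447 0.091  0.048 ]
botwell BL [0.6072 0.0849 0.048 ]
jarwell TR [0.5357 0.0062 0.048 ]
jarwell TL [ 0.5295 -0.0556  0.048 ]
cap [0.5849 0.1177 0.1227] [0.0013 0.0013]
jar [ 0.5689 -0.0337  0.0642] [0.0015 0.0015]
dropR [ 0.4311 -0.1952  0.0556] [0.0009 0.0009]
slot-108 [ 0.4702 -0.0555  0.0359] [0.0002 0.0002]
slot108 [0.4889 0.1609 0.045 ] [0.0003 0.0003]
dropL [0.5948 0.3748 0.0655] [0.0048 0.0048]
cap [0.5711 0.1156 0.138 ]
jar [ 0.557  -0.0281  0.082 ]
dR base [ 0.4261 -0.1875  0.02  ]
dR teat [ 0.4252 -0.1845  0.072 ]
dL [0.5863 0.3722 0.072 ]
```

carry_out:
  linear:
    - [0.035,0,-0.025]
    - [0.035,0,-0.025]
    - [0.035,0,-0.025]
    - [0.035,0,-0.025]
    - [0,0,0]
    - [0,0,0]
  angular:
    - [0,0,0]
    - [0,0,0]
    - [0,0,0]
    - [0,0,0]
    - [0,0,0]
    - [0,0,0]
  hand: [1,1,1,1,1,1]

```text
clock: 3.78
position: [0.4708, 0.0429, 0.4049]
ee_rot: [-0.001, 0.052, 0.999, -0.0]
contact_force: [-0.8, -0.5, 0.4]
width: 0.0853
gripper_force: 0.0
```

```bash
python3 - <<'E'
from h import *
s=manip.get_state();print(s['clock'],s['position'],Rq(s['ee_rot']).as_matrix().round(3).tolist(),s['qpos'].round(2))
w=shot('wrist','w2'); np.savez('w2.npz',p=s['position'],q=s['ee_rot'])
cv2.imwrite('pics/w2b.png',cv2.resize(w[:,:,::-1],(800,600),interpolation=3))
E
```

```text
3.7833 [0.47076206 0.04287662 0.40486285] [[-0.995, 0.104, -0.003], [0.104, 0.995, 0.0], [0.003, -0.0, -1.0]] [-0.06  0.12  1.71 -0.    1.32 -1.52]
```

View pics/w2b.png

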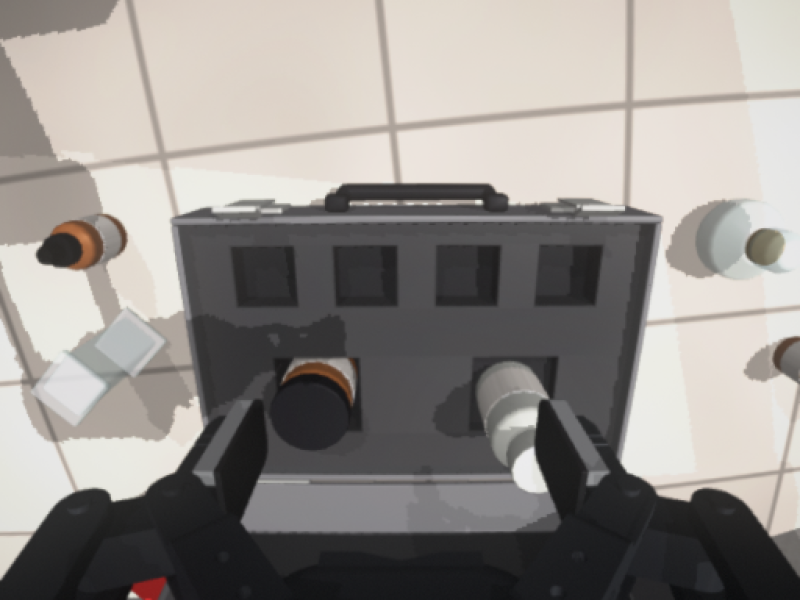

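```bash
python3 - <<'E'
from h import *
T=manip.camera_params('top');W=manip.camera_params('wrist');k=.64
px=lambda p:np.array(p)*k-.18
f=np.load('w1.npz');V1=wview(W,{'position':f['p'],'ee_rot':f['q']})
f=np.load('w2.npz');V2=wview(W,{'position':f['p'],'ee_rot':f['q']})
c=lambda x,y:np.array([x/4.706+165,y/4.286+110])
a=lambda n,p,z:print(n,atz(W,px(p),z,V2).round(4))
def m(n,w1,w2,t=None):
    R=[ray(W,px(w1),V1),ray(W,px(w2),V2)]
    X,e=tri(R);print(n,X.round(4),np.round(e,4),end=' ')
    if t is not None:
        X,e=tri(R+[ray(T,t)]);print(X.round(4),np.round(e,4))
    else: print()
m('rimR',(220,295),(174,218));m('rimL',(623,295),(661,218))
m('s-108',(297,338),(265,276),c(487,493)-.4);m('s108',(547,338),(567,276),c(143,455)-.4)
m('jar',(336,450),(311,412),c(460,345)-.4)
m('jwTR',(375,404),(360,357));m('bwTL',(470,404),(473,356))
a('s-108',(265,276),.048);a('s108',(567,276),.048)
a('jwTL',(275,357),.048);a('jwTR',(360,357),.048);a('jwBR',(360,431),.048);a('bwTL',(473,356),.048);a('bwTR',(558,356),.048);a('bwBL',(473,433),.048)
a('jar',(311,412),.082); a('rimR',(174,218),.06);a('rimL',(661,218),.06)
E
```

```text
rimR [ 0.4173 -0.1045  0.0582] [0.0009 0.0009] 
rimL [0.4498 0.218  0.0624] [0.0001 0.0001] 
s-108 [ 0.4653 -0.0527  0.0484] [0.0005 0.0005] [ 0.469  -0.0556  0.0383] [0.0006 0.0014 0.001 ]
s108 [0.4893 0.1613 0.0436] [0.0003 0.0003] [0.489  0.1609 0.0446] [0.0004 0.0002 0.0002]
jar [ 0.5567 -0.0286  0.0831] [0.0008 0.0008] [ 0.5686 -0.034   0.0644] [0.0019 0.0007 0.0012]
jwTR [0.5308 0.0069 0.0565] [0.0003 0.0003] 
bwTL [0.5373 0.0889 0.0598] [0.0008 0.0008] 
s-108 [ 0.4656 -0.0533  0.048 ]
s108 [0.4878 0.1595 0.048 ]
jwTL [ 0.5283 -0.0582  0.048 ]
jwTR [0.5348 0.0054 0.048 ]
jwBR [ 0.5989 -0.0032  0.048 ]
bwTL [0.5428 0.0894 0.048 ]
bwTR [0.5498 0.1533 0.048 ]
bwBL [0.6103 0.0859 0.048 ]
jar [ 0.5578 -0.0297  0.082 ]
rimR [ 0.4168 -0.1027  0.06  ]
rimL [0.4503 0.2191 0.06  ]
```

w2 is consistent with w1: slots run from (265,276) to (567,276), the jar is at (311,412) in its right well, and the bottle is in the left well. There are no more droppers. I take the case centre as (0.537, 0.047) with yaw -0.104. I fetch the bottle first.

carry_out:
  linear:
    - [0.053,0.037,0]
    - [0.053,0.037,0]
    - [0.053,0.037,0]
    - [0.053,0.037,0]
    - [0,0,-0.04]
    - [0,0,-0.05]
    - [0,0,-0.05]
    - [0,0,0]
  angular:
    - [0,0,0]
    - [0,0,0]
    - [0,0,0]
    - [0,0,0]
    - [0,0,0]
    - [0,0,0]
    - [0,0,0]
    - [0,0,0]
  hand: [1,1,1,1,1,1,1,1]

```text
clock: 4.5
position: [0.5743, 0.1172, 0.332]
ee_rot: [-0.005, 0.051, 0.999, -0.001]
contact_force: [-1.9, 0.6, -0.7]
width: 0.0852
gripper_force: 0.0
```

```bash
python3 - <<'E'
from h import *
s=manip.get_state();print(s['clock'],s['position'])
w=shot('wrist','w3'); cv2.imwrite('pics/w3b.png',w[150:,:,::-1])
E
```

```text
4.5 [0.5742909  0.11717823 0.33201001]
```

View pics/w3b.png

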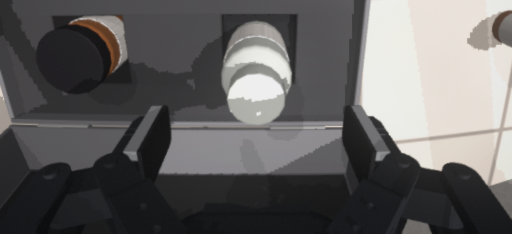

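```bash
python3 - <<'E'
from h import *
s=manip.get_state();W=manip.camera_params('wrist');V=wview(W,s)
print(s['position'],atz(W,(256.5,247),.138,V))
# bottle body shoulder base; jar lid far edge/near edge of top disc
for p in((75,203),(38,211),(108,205),(73,243)):print(p,atz(W,p,.082,V))
E
```

```text
[0.57512991 0.11721879 0.33444201] [0.57965627 0.1163617  0.138     ]
(75, 203) [ 0.5573442  -0.02524845  0.082     ]
(38, 211) [ 0.56086435 -0.0588442   0.082     ]
(108, 205) [0.56170859 0.00124121 0.082     ]
(73, 243) [ 0.59159015 -0.03775966  0.082     ]
```

carry_out:
  linear:
    - [0.007,0,-0.05]
    - [0,0,-0.05]
    - [0,0,-0.04]
    - [0,0,-0.02]
    - [0,0,0]
    - [0,0,0]
    - [0,0,0]
    - [0,0,0]
  angular:
    - [0,0,0]
    - [0,0,0]
    - [0,0,0]
    - [0,0,0]
    - [0,0,0]
    - [0,0,0]
    - [0,0,0]
    - [0,0,0]
  hand: [1,1,1,1,0.4,0.4,0.4,0.4]
  force: 30

```text
clock: 5.22
position: [0.581, 0.1174, 0.2581]
ee_rot: [0.002, 0.051, 0.999, 0.0]
contact_force: [-0.9, -0.6, 4.3]
width: 0.0491
gripper_force: 30.7
```

carry_out:
  linear:
    - [0,0,0]
    - [0,0,0]
    - [0,0,0]
    - [0,0,0]
  angular:
    - [0,0,0]
    - [0,0,0]
    - [0,0,0]
    - [0,0,0]
  hand: [0.3,0.3,0.3,0.3]

```text
clock: 5.55
position: [0.581, 0.1174, 0.2581]
ee_rot: [0.002, 0.051, 0.999, 0.0]
contact_force: [0.4, -1.8, 7.5]
width: 0.049
gripper_force: 31.0
```

carry_out:
  linear:
    - [0,0,0.03]
    - [0,0,0.05]
    - [0,0,0.05]
    - [0,0,0.05]
    - [-0.02,-0.01,0]
    - [-0.06,-0.022,0]
    - [-0.06,-0.022,0]
    - [-0.06,-0.022,0]
  angular:
    - [0,0,0]
    - [0,0,0]
    - [0,0,0]
    - [0,0,0]
    - [0,0,0]
    - [0,0,0]
    - [0,0,0]
    - [0,0,0]
  hand: [0.3,0.3,0.3,0.3,0.3,0.3,0.3,0.3]

```text
clock: 6.22
position: [0.4781, 0.0791, 0.3449]
ee_rot: [-0.001, 0.051, 0.999, -0.0]
contact_force: [-0.2, -0.8, -1.1]
width: 0.0491
gripper_force: 31.7
```

carry_out:
  linear:
    - [-0.06,-0.022,0]
    - [-0.06,-0.022,0]
    - [-0.06,-0.022,0]
    - [-0.06,-0.022,0]
    - [-0.04,-0.01,0]
    - [-0.02,0,-0.02]
    - [0,0,-0.05]
    - [0,0,-0.05]
  angular:
    - [0,0,0]
    - [0,0,0]
    - [0,0,0]
    - [0,0,0]
    - [0,0,0]
    - [0,0,0]
    - [0,0,0]
    - [0,0,0]
  hand: [0.3,0.3,0.3,0.3,0.3,0.3,0.3,0.3]

```text
clock: 6.88
position: [0.3287, 0.0304, 0.2856]
ee_rot: [0.002, 0.052, 0.999, -0.0]
contact_force: [0.8, 0.1, -1.7]
width: 0.0492
gripper_force: 31.7
```

carry_out:
  linear:
    - [0,0,-0.05]
    - [0,0,-0.05]
    - [0,0,-0.02]
    - [0,0,0]
    - [0,0,0]
  angular:
    - [0,0,0]
    - [0,0,0]
    - [0,0,0]
    - [0,0,0]
    - [0,0,0]
  hand: [0.3,0.3,0.3,0.3,0.3]

```text
clock: 7.3
position: [0.3294, 0.0305, 0.2253]
ee_rot: [-0.001, 0.051, 0.999, 0.0]
contact_force: [0.7, -0.3, -0.6]
width: 0.0491
gripper_force: 31.6
```

carry_out:
  linear:
    - [0,0,-0.005]
    - [0,0,-0.002]
    - [0,0,0]
    - [0,0,0]
    - [0,0,0]
    - [0,0,0]
    - [0,0,0.02]
    - [0,0,0.04]
  angular:
    - [0,0,0]
    - [0,0,0]
    - [0,0,0]
    - [0,0,0]
    - [0,0,0]
    - [0,0,0]
    - [0,0,0]
    - [0,0,0]
  hand: [0.3,0.3,0.7,1,1,1,1,1]

```text
clock: 7.97
position: [0.3292, 0.0305, 0.2514]
ee_rot: [-0.002, 0.051, 0.999, 0.0]
contact_force: [0.5, 0.7, -1.0]
width: 0.0854
gripper_force: 0.0
```

carry_out:
  linear:
    - [0,0,0.06]
    - [0,0,0.06]
    - [0,0,0.06]
    - [0.04,-0.01,0.02]
    - [0.06,-0.016,0]
    - [0.06,-0.016,0]
    - [0.06,-0.016,0]
    - [0.06,-0.016,0]
  angular:
    - [0,0,0]
    - [0,0,0]
    - [0,0,0]
    - [0,0,0]
    - [0,0,0]
    - [0,0,0]
    - [0,0,0]
    - [0,0,0]
  hand: [1,1,1,1,1,1,1,1]

```text
clock: 8.63
position: [0.4713, -0.0069, 0.3525]
ee_rot: [0.0, 0.051, 0.999, 0.0]
contact_force: [-0.2, 0.3, 0.7]
width: 0.0852
gripper_force: 0.0
```

carry_out:
  linear:
    - [0.06,-0.016,0]
    - [0.06,-0.016,0]
    - [0.04,-0.012,0]
    - [0.025,-0.006,-0.02]
    - [0,0,-0.04]
    - [0,0,-0.04]
    - [0,0,0]
    - [0,0,0]
  angular:
    - [0,0,0]
    - [0,0,0]
    - [0,0,0]
    - [0,0,0]
    - [0,0,0]
    - [0,0,0]
    - [0,0,0]
    - [0,0,0]
  hand: [1,1,1,1,1,1,1,1]

```text
clock: 9.3
position: [0.5623, -0.0314, 0.3014]
ee_rot: [-0.001, 0.051, 0.999, 0.0]
contact_force: [0.3, -0.7, -0.0]
width: 0.0853
gripper_force: 0.0
```

```bash
python3 - <<'E'
from h import *
s=manip.get_state();print(s['clock'],s['position'])
np.savez('w4.npz',p=s['position'],q=s['ee_rot'])
w=shot('wrist','w4'); t=shot('top','t4')
o=np.zeros((600,800,3),np.uint8); o[:384,:512]=w[:,:,::-1]; o[384:,:]=cv2.resize(t[150:290,170:500,::-1][:,:],(800,216))
cv2.imwrite('pics/w4b.png',o)
E
```

```text
9.3 [ 0.56227715 -0.0314418   0.30137163]
```

View pics/w4b.png

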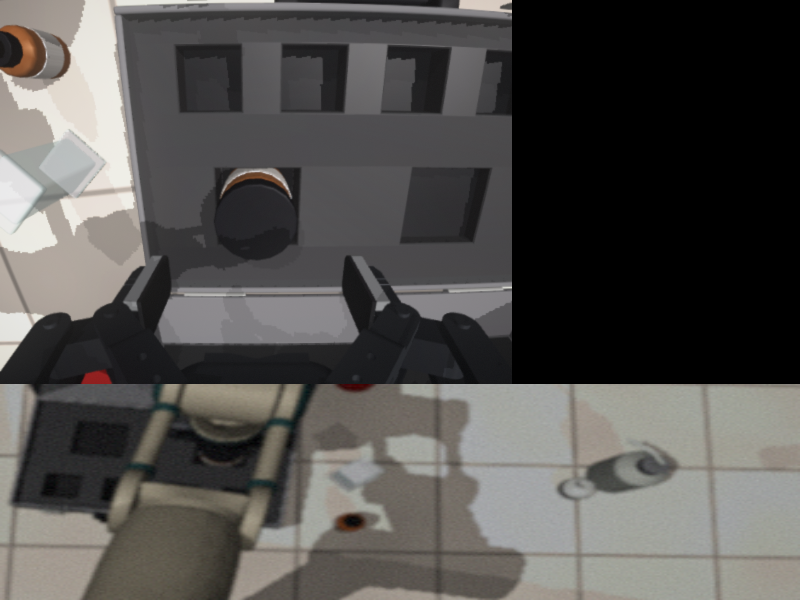

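```bash
python3 - <<'E'
from h import *
W=manip.camera_params('wrist');f=np.load('w4.npz');V=wview(W,{'position':f['p'],'ee_rot':f['q']})
a=lambda p,z:atz(W,p,z,V)[:2].round(4)
print('well',[a(p,.048) for p in((409,167),(490,167),(475,242),(401,242))])
print('deepwell',[a(p,.048) for p in((215,168),(301,168),(299,243),(217,243))])
print('jar',a((256.5,218),.082),a((216,218),.082),a((297,218),.082),a((256,258.5),.082))
print('slots',[np.mean([a(p,.048) for p in q],0) for q in (((176,44),(242,44),(242,111),(179,112)),((281,44),(348,44),(345,113),(281,112)),((388,45),(450,45),(443,114),(383,113)))])
E
```

```text
well [array([0.5431, 0.0864]), array([0.5493, 0.152 ]), array([0.6142, 0.1485]), array([0.6064, 0.0836])]
deepwell [array([ 0.5292, -0.0591]), array([0.5358, 0.0046]), array([ 5.98e-01, -5.00e-04]), array([ 0.5911, -0.0666])]
jar [ 0.558  -0.0311] [ 0.5553 -0.0579] [ 0.5608 -0.0042] [ 0.5886 -0.0346]
slots [array([ 0.4664 , -0.05385]), array([0.474025, 0.0172  ]), array([0.480725, 0.089075])]
```

carry_out:
  linear:
    - [0,0,-0.04]
    - [0,0,-0.05]
    - [0,0,-0.04]
    - [0,0,-0.02]
    - [0,0,-0.01]
    - [0,0,0]
    - [0,0,0]
    - [0,0,0]
  angular:
    - [0,0,0]
    - [0,0,0]
    - [0,0,0]
    - [0,0,0]
    - [0,0,0]
    - [0,0,0]
    - [0,0,0]
    - [0,0,0]
  hand: [1,1,1,1,1,1,0.5,0.5]

```text
clock: 10.07
position: [0.5634, -0.0316, 0.2237]
ee_rot: [0.001, 0.051, 0.999, -0.0]
contact_force: [0.5, -0.8, -0.5]
width: 0.0638
gripper_force: 0.0
```

carry_out:
  linear:
    - [0,0,0]
    - [0,0,0]
    - [0,0,0]
    - [0,0,0]
    - [0,0,0]
    - [0,0,0]
  angular:
    - [0,0,0]
    - [0,0,0]
    - [0,0,0]
    - [0,0,0]
    - [0,0,0]
    - [0,0,0]
  hand: [0.4,0.4,0.4,0.4,0.4,0.4]

```text
clock: 10.57
position: [0.5633, -0.0317, 0.2238]
ee_rot: [0.002, 0.051, 0.999, -0.0]
contact_force: [-0.9, 0.3, 5.2]
width: 0.0559
gripper_force: 31.5
```

carry_out:
  linear:
    - [0,0,0.03]
    - [0,0,0.04]
    - [0,0,0.04]
    - [0,0,0.04]
    - [0.005,0.04,0]
    - [0.005,0.05,0]
    - [0.005,0.05,0]
    - [0.005,0.05,0]
  angular:
    - [0,0,0]
    - [0,0,0]
    - [0,0,0]
    - [0,0,0]
    - [0,0,0]
    - [0,0,0]
    - [0,0,0]
    - [0,0,0]
  hand: [0.4,0.4,0.4,0.4,0.4,0.4,0.4,0.4]

```text
clock: 11.23
position: [0.5724, 0.0643, 0.2973]
ee_rot: [-0.0, 0.052, 0.999, 0.0]
contact_force: [0.4, 0.3, -2.1]
width: 0.0561
gripper_force: 32.9
```

carry_out:
  linear:
    - [0.005,0.05,0]
    - [0.005,0.04,0]
    - [0.005,0.02,0]
    - [0,0,-0.02]
    - [0,0,-0.03]
    - [0,0,0]
    - [0,0,0]
    - [0,0,0]
  angular:
    - [0,0,0]
    - [0,0,0]
    - [0,0,0]
    - [0,0,0]
    - [0,0,0]
    - [0,0,0]
    - [0,0,0]
    - [0,0,0]
  hand: [0.4,0.4,0.4,0.4,0.4,0.4,0.4,0.4]

```text
clock: 11.9
position: [0.5803, 0.1175, 0.2721]
ee_rot: [-0.0, 0.052, 0.999, -0.0]
contact_force: [-0.7, 0.6, -1.4]
width: 0.0557
gripper_force: 32.8
```

```bash
python3 - <<'E'
from h import *
s=manip.get_state();print(s['clock'],s['position'],s['contact_force'])
np.savez('w5.npz',p=s['position'],q=s['ee_rot'])
w=shot('wrist','w5'); 
cv2.imwrite('pics/w5b.png',cv2.resize(w[130:330,130:390,::-1],(780,600),interpolation=3))
E
```

```text
11.9 [0.58025039 0.11749491 0.27213541] [-0.698964    0.60975567 -1.43645122]
```

View pics/w5b.png

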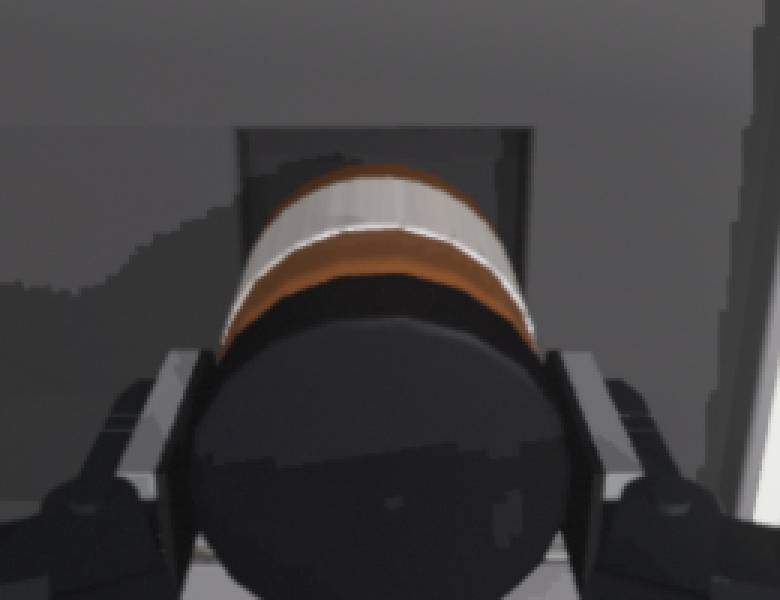

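```bash
python3 - <<'E'
from h import *
W=manip.camera_params('wrist');f=np.load('w5.npz');V=wview(W,{'position':f['p'],'ee_rot':f['q']})
a=lambda p,z:atz(W,p,z,V)[:2].round(4)
L,R=a((208.3,172.3),.048),a((307.7,172.3),.048);F=a((256.7,184.9),.0563);m=(L+R)/2
print(L,R,F,m,'front gap',(F-m)@[.9946,-.104],'lat',(F-m)@[.104,.9946])
E
```

```text
[0.5433 0.0896] [0.55   0.1538] [0.5526 0.1202] [0.54665 0.1217 ] front gap 0.0060738699999999006 lat -0.0008731000000000118
```

carry_out:
  linear:
    - [-0.004,0.001,0]
    - [0,0,0]
    - [0,0,-0.01]
    - [0,0,-0.01]
    - [0,0,-0.01]
    - [0,0,-0.008]
    - [0,0,0]
    - [0,0,0]
  angular:
    - [0,0,0]
    - [0,0,0]
    - [0,0,0]
    - [0,0,0]
    - [0,0,0]
    - [0,0,0]
    - [0,0,0]
    - [0,0,0]
  hand: [0.4,0.4,0.4,0.4,0.4,0.4,0.4,0.4]

```text
clock: 12.62
position: [0.5781, 0.119, 0.2528]
ee_rot: [-0.0, 0.051, 0.999, -0.0]
contact_force: [-0.8, 0.2, -0.7]
width: 0.0561
gripper_force: 32.8
```

carry_out:
  linear:
    - [0,0,-0.002]
    - [0,0,0]
    - [0,0,0]
    - [0,0,0]
    - [0,0,0]
    - [0,0,0.02]
    - [0,0,0.05]
    - [0,0,0.05]
  angular:
    - [0,0,0]
    - [0,0,0]
    - [0,0,0]
    - [0,0,0]
    - [0,0,0]
    - [0,0,0]
    - [0,0,0]
    - [0,0,0]
  hand: [0.4,0.7,1,1,1,1,1,1]

```text
clock: 13.28
position: [0.5778, 0.1189, 0.3127]
ee_rot: [-0.001, 0.051, 0.999, -0.0]
contact_force: [1.2, 1.0, -0.4]
width: 0.0856
gripper_force: 0.0
```

carry_out:
  linear:
    - [0,0,0.06]
    - [-0.02,-0.01,0.02]
    - [-0.06,-0.022,0]
    - [-0.06,-0.022,0]
    - [-0.06,-0.022,0]
    - [-0.06,-0.022,0]
    - [-0.06,-0.022,0]
    - [-0.06,-0.022,0]
  angular:
    - [0,0,0]
    - [0,0,0]
    - [0,0,0]
    - [0,0,0]
    - [0,0,0]
    - [0,0,0]
    - [0,0,0]
    - [0,0,0]
  hand: [1,1,1,1,1,1,1,1]

```text
clock: 13.95
position: [0.3857, 0.0475, 0.3521]
ee_rot: [-0.0, 0.051, 0.999, -0.0]
contact_force: [0.2, -0.7, 0.9]
width: 0.0858
gripper_force: 0.0
```

carry_out:
  linear:
    - [-0.06,-0.022,0]
    - [-0.04,-0.013,0]
    - [-0.018,0,0]
    - [0,0,-0.02]
    - [0,0,-0.05]
    - [0,0,-0.05]
    - [0,0,0]
    - [0,0,0]
  angular:
    - [0,0,0]
    - [0,0,0]
    - [0,0,0]
    - [0,0,0]
    - [0,0,0]
    - [0,0,0]
    - [0,0,0]
    - [0,0,0]
  hand: [1,1,1,1,1,1,1,1]

```text
clock: 14.62
position: [0.329, 0.0307, 0.2919]
ee_rot: [-0.001, 0.051, 0.999, 0.0]
contact_force: [0.4, 0.8, 0.1]
width: 0.085
gripper_force: 0.0
```

```bash
python3 - <<'E'
from h import *
s=manip.get_state();print(s['clock'],s['position'],s['contact_force'])
np.savez('w6.npz',p=s['position'],q=s['ee_rot'])
w=shot('wrist','w6'); t=shot('top','t6')
o=np.zeros((600,800,3),np.uint8); o[:384,:512]=w[:,:,::-1]; o[384:,:]=cv2.resize(t[140:250,80:350,::-1],(800,216))
cv2.imwrite('pics/w6b.png',o)
E
```

```text
14.6167 [0.32896053 0.03065102 0.29185338] [0.37670663 0.81507368 0.1401614 ]
```

View pics/w6b.png

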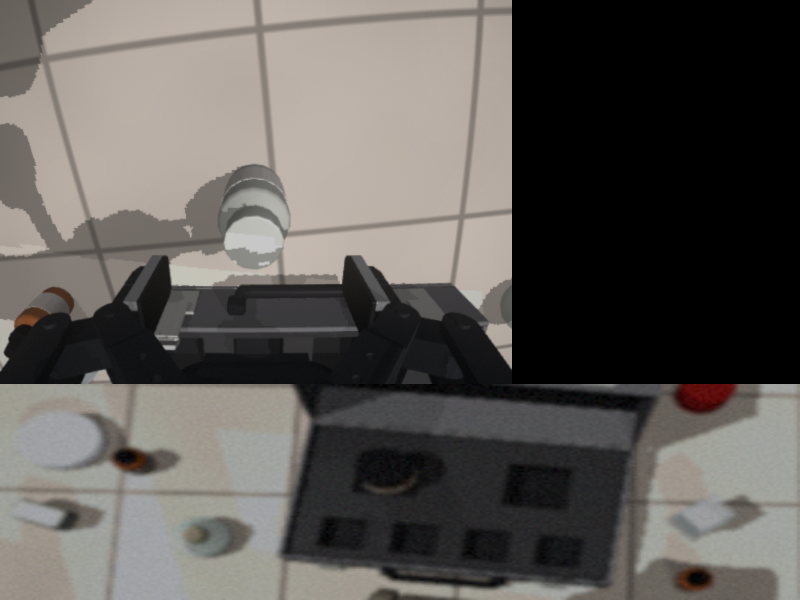

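carry_out:
  linear:
    - [0,0,-0.04]
    - [0,0,-0.05]
    - [0,0,-0.03]
    - [0,0,-0.02]
    - [0,0,0]
    - [0,0,0]
    - [0,0,0]
    - [0,0,0]
  angular:
    - [0,0,0]
    - [0,0,0]
    - [0,0,0]
    - [0,0,0]
    - [0,0,0]
    - [0,0,0]
    - [0,0,0]
    - [0,0,0]
  hand: [1,1,1,1,1,0.4,0.3,0.3]

```text
clock: 15.38
position: [0.33, 0.0304, 0.2233]
ee_rot: [0.001, 0.051, 0.999, -0.0]
contact_force: [-0.4, -4.3, 0.5]
width: 0.0515
gripper_force: 0.7
```

carry_out:
  linear:
    - [0,0,0]
    - [0,0,0]
    - [0,0,0]
    - [0,0,0.03]
    - [0,0,0.05]
    - [0,0,0.05]
    - [0,0,0.05]
    - [0.02,-0.004,0.01]
  angular:
    - [0,0,0]
    - [0,0,0]
    - [0,0,0]
    - [0,0,0]
    - [0,0,0]
    - [0,0,0]
    - [0,0,0]
    - [0,0,0]
  hand: [0.3,0.3,0.3,0.3,0.3,0.3,0.3,0.3]

```text
clock: 16.05
position: [0.3389, 0.0287, 0.3208]
ee_rot: [0.003, 0.051, 0.999, -0.0]
contact_force: [0.3, 1.1, -1.3]
width: 0.0489
gripper_force: 32.1
```

carry_out:
  linear:
    - [0.06,-0.016,0]
    - [0.06,-0.016,0]
    - [0.06,-0.016,0]
    - [0.06,-0.016,0]
    - [0.06,-0.016,0]
    - [0.06,-0.016,0]
    - [0.06,-0.016,0]
    - [0.03,-0.008,0]
  angular:
    - [0,0,0]
    - [0,0,0]
    - [0,0,0]
    - [0,0,0]
    - [0,0,0]
    - [0,0,0]
    - [0,0,0]
    - [0,0,0]
  hand: [0.3,0.3,0.3,0.3,0.3,0.3,0.3,0.3]

```text
clock: 16.72
position: [0.5682, -0.0328, 0.3163]
ee_rot: [0.002, 0.052, 0.999, -0.0]
contact_force: [-0.0, 0.3, -1.0]
width: 0.049
gripper_force: 32.1
```

carry_out:
  linear:
    - [0,0,0]
    - [0,0,0]
  angular:
    - [0,0,0]
    - [0,0,0]
  hand: [0.3,0.3]

```text
clock: 16.88
position: [0.5647, -0.0318, 0.316]
ee_rot: [-0.001, 0.052, 0.999, 0.0]
contact_force: [-1.1, -0.5, -1.1]
width: 0.0487
gripper_force: 32.1
```

carry_out:
  linear:
    - [0,0,-0.03]
    - [0,0,-0.03]
    - [0,0,-0.03]
    - [0,0,-0.03]
    - [0,0,-0.03]
    - [0,0,-0.015]
    - [0,0,0]
    - [0,0,0]
  angular:
    - [0,0,0]
    - [0,0,0]
    - [0,0,0]
    - [0,0,0]
    - [0,0,0]
    - [0,0,0]
    - [0,0,0]
    - [0,0,0]
  hand: [0.3,0.3,0.3,0.3,0.3,0.3,0.3,0.3]

```text
clock: 17.55
position: [0.5635, -0.0313, 0.2347]
ee_rot: [-0.001, 0.051, 0.999, 0.0]
contact_force: [0.3, -0.2, -0.9]
width: 0.049
gripper_force: 32.1
```

carry_out:
  linear:
    - [0,0,-0.006]
    - [0,0,0]
    - [0,0,0]
    - [0,0,0]
    - [0,0,0]
    - [0,0,0.03]
    - [0,0,0.05]
    - [0,0,0.05]
  angular:
    - [0,0,0]
    - [0,0,0]
    - [0,0,0]
    - [0,0,0]
    - [0,0,0]
    - [0,0,0]
    - [0,0,0]
    - [0,0,0]
  hand: [0.3,0.6,1,1,1,1,1,1]

```text
clock: 18.22
position: [0.5638, -0.0315, 0.2969]
ee_rot: [-0.001, 0.051, 0.999, 0.0]
contact_force: [0.9, 1.4, 0.2]
width: 0.0856
gripper_force: 0.0
```

carry_out:
  linear:
    - [0,0,0.05]
    - [0,0,0.05]
    - [-0.02,-0.03,0]
    - [-0.04,-0.05,0]
    - [-0.05,-0.055,0]
    - [-0.05,-0.055,0]
    - [-0.05,-0.055,0]
    - [-0.03,-0.04,0]
  angular:
    - [0,0,0]
    - [0,0,0]
    - [0,0,0]
    - [0,0,0]
    - [0,0,0]
    - [0,0,0]
    - [0,0,0]
    - [0,0,0]
  hand: [1,1,0.7,0.7,0.7,0.7,0.7,0.7]

```text
clock: 18.88
position: [0.4418, -0.1752, 0.347]
ee_rot: [-0.0, 0.052, 0.999, -0.0]
contact_force: [-0.2, -0.4, -0.4]
width: 0.0595
gripper_force: 0.0
```

carry_out:
  linear:
    - [-0.02,-0.025,0]
    - [0,0,0]
    - [0,0,0]
  angular:
    - [0,0,0]
    - [0,0,0]
    - [0,0,0]
  hand: [0.7,0.7,0.7]

```text
clock: 19.13
position: [0.4339, -0.187, 0.3471]
ee_rot: [0.001, 0.053, 0.999, 0.0]
contact_force: [0.6, 0.4, -0.0]
width: 0.06
gripper_force: 0.0
```

```bash
python3 - <<'E'
from h import *
s=manip.get_state();print(s['clock'],s['position'],s['width'])
np.savez('w7.npz',p=s['position'],q=s['ee_rot'])
w=shot('wrist','w7'); t=shot('top','t7')
o=np.zeros((600,800,3),np.uint8); o[:384,:512]=w[:,:,::-1]; o[384:,:]=cv2.resize(t[140:250,80:350,::-1],(800,216))
cv2.imwrite('pics/w7b.png',o)
E
```

```text
19.1333 [ 0.43385409 -0.18695683  0.34710585] 0.06001317151777828
```

View pics/w7b.png

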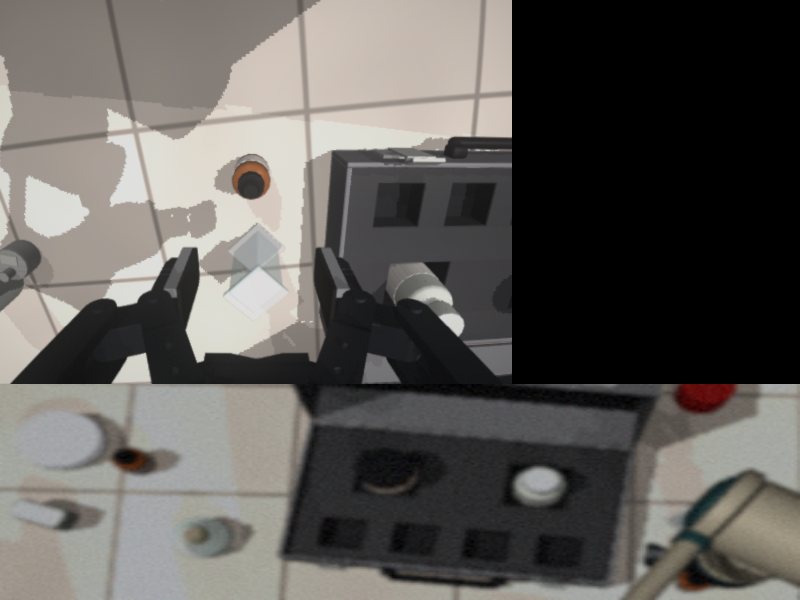

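```bash
python3 - <<'E'
from h import *
W=manip.camera_params('wrist');f=np.load('w7.npz');V=wview(W,{'position':f['p'],'ee_rot':f['q']})
w=cv2.imread('pics/w7.png');h=cv2.cvtColor(w,cv2.COLOR_BGR2HSV)
m=((h[...,0]<18)&(h[...,1]>120)&(h[...,2]>50)); m[:140]=0;m[230:]=0;m[:,:210]=0;m[:,300:]=0
y,x=np.where(m);print(x.min(),x.max(),y.min(),y.max())
d=(w.max(2)<60);d[:160]=0;d[215:]=0;d[:,:232]=0;d[:,272:]=0
y2,x2=np.where(d);print(x2.min(),x2.max(),y2.min(),y2.max(),x2.mean(),y2.mean())
cx=(x.min()+x.max())/2
print(atz(W,(cx,178),.046,V),atz(W,(x2.mean(),y2.max()-6),.074,V),atz(W,(x2.mean(),y2.mean()),.065,V))
# predicted pixels for an upright dropper
for X in((.425,-.184),(.430,-.186),(.435,-.188)):
    print(X,[proj(W,np.array([*X,z]),V).round(1).tolist() for z in(0,.046,.076)])
E
```

```text
233 268 163 193
238 262 172 197 249.87852494577007 184.85032537960956
[ 0.42556072 -0.19152089  0.046     ] [ 0.42876649 -0.19193549  0.074     ] [ 0.42620703 -0.19181386  0.065     ]
(0.425, -0.184) [[258.3, 164.8], [258.6, 176.6], [259.0, 186.5]]
(0.43, -0.186) [[256.9, 169.6], [257.0, 182.0], [257.2, 192.5]]
(0.435, -0.188) [[255.5, 174.3], [255.4, 187.4], [255.4, 198.4]]
```

carry_out:
  linear:
    - [-0.014,-0.01,-0.02]
    - [0,0,-0.05]
    - [0,0,-0.05]
    - [0,0,-0.05]
    - [0,0,-0.05]
    - [0,0,-0.04]
    - [0,0,-0.02]
    - [0,0,-0.014]
  angular:
    - [0,0,0]
    - [0,0,0]
    - [0,0,0]
    - [0,0,0]
    - [0,0,0]
    - [0,0,0]
    - [0,0,0]
    - [0,0,0]
  hand: [0.7,0.7,0.7,0.7,0.7,0.7,0.7,0.7]

```text
clock: 19.9
position: [0.4276, -0.1904, 0.1981]
ee_rot: [-0.001, 0.05, 0.999, 0.001]
contact_force: [0.6, 0.4, -0.2]
width: 0.0598
gripper_force: 0.0
```

carry_out:
  linear:
    - [0,0,0]
    - [0,0,0]
    - [0,0,0]
    - [0,0,0]
    - [0,0,0]
    - [0,0,0]
    - [0,0,0]
  angular:
    - [0,0,0]
    - [0,0,0]
    - [0,0,0]
    - [0,0,0]
    - [0,0,0]
    - [0,0,0]
    - [0,0,0]
  hand: [0.7,0.3,0.2,0.2,0.2,0.2,0.2]

```text
clock: 20.48
position: [0.4276, -0.1917, 0.2006]
ee_rot: [0.001, 0.052, 0.999, -0.0]
contact_force: [0.9, 2.8, 5.1]
width: 0.0346
gripper_force: 30.4
```

carry_out:
  linear:
    - [0,0,0.03]
    - [0,0,0.05]
    - [0,0,0.05]
    - [0,0,0.05]
    - [0,0,0.04]
    - [0.007,0.025,0]
    - [0.014,0.05,0]
    - [0.014,0.05,0]
  angular:
    - [0,0,0]
    - [0,0,0]
    - [0,0,0]
    - [0,0,0]
    - [0,0,0]
    - [0,0,0]
    - [0,0,0]
    - [0,0,0]
  hand: [0.2,0.2,0.2,0.2,0.2,0.2,0.2,0.2]

```text
clock: 21.15
position: [0.4445, -0.129, 0.3102]
ee_rot: [0.0, 0.053, 0.999, -0.0]
contact_force: [0.1, 0.0, -1.4]
width: 0.0346
gripper_force: 30.3
```

carry_out:
  linear:
    - [0.014,0.05,0]
    - [0.014,0.05,0]
    - [0.014,0.05,0]
    - [0,0,-0.03]
    - [0,0,-0.05]
    - [0,0,-0.03]
    - [0,0,0]
    - [0,0,0]
  angular:
    - [0,0,0]
    - [0,0,0]
    - [0,0,0]
    - [0,0,0]
    - [0,0,0]
    - [0,0,0]
    - [0,0,0]
    - [0,0,0]
  hand: [0.2,0.2,0.2,0.2,0.2,0.2,0.2,0.2]

```text
clock: 21.82
position: [0.4652, -0.054, 0.2542]
ee_rot: [-0.001, 0.051, 0.999, 0.0]
contact_force: [0.1, -0.1, 0.1]
width: 0.0348
gripper_force: 30.3
```

```bash
python3 - <<'E'
from h import *
s=manip.get_state();print(s['clock'],s['position'],s['contact_force'])
np.savez('w8.npz',p=s['position'],q=s['ee_rot'])
w=shot('wrist','w8'); 
cv2.imwrite('pics/w8b.png',cv2.resize(w[130:330,130:390,::-1],(780,600),interpolation=3))
E
```

```text
21.8167 [ 0.46519089 -0.05399811  0.25415753] [ 0.07433317 -0.14101868  0.10555795]
```

View pics/w8b.png

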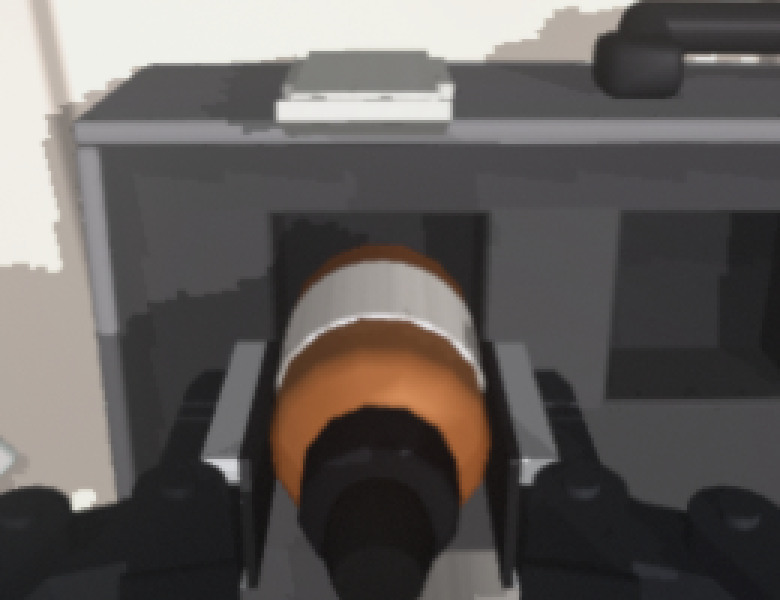

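```bash
python3 - <<'E'
from h import *
W=manip.camera_params('wrist');f=np.load('w8.npz');V=wview(W,{'position':f['p'],'ee_rot':f['q']})
a=lambda p,z:atz(W,p,z,V)[:2].round(4)
L,R=a((220.2,200.2),.048),a((292.8,200.2),.048);F=a((256.7,211.2),.0536);m=(L+R)/2
print(L,R,F,m,'front gap',(F-m)@[.9946,-.104],'lat',(F-m)@[.104,.9946])
E
```

```text
[ 0.4415 -0.0738] [ 0.4461 -0.03  ] [ 0.4487 -0.0523] [ 0.4438 -0.0519] front gap 0.004915140000000016 lat 0.00011176000000000393
```

carry_out:
  linear:
    - [-0.002,0,0]
    - [0,0,-0.02]
    - [0,0,-0.02]
    - [0,0,-0.018]
    - [0,0,0]
    - [0,0,0]
  angular:
    - [0,0,0]
    - [0,0,0]
    - [0,0,0]
    - [0,0,0]
    - [0,0,0]
    - [0,0,0]
  hand: [0.2,0.2,0.2,0.2,0.2,0.2]

```text
clock: 22.37
position: [0.4647, -0.0542, 0.2259]
ee_rot: [-0.0, 0.051, 0.999, 0.0]
contact_force: [-0.0, -0.5, -0.9]
width: 0.0348
gripper_force: 30.3
```

carry_out:
  linear:
    - [0,0,-0.003]
    - [0,0,0]
    - [0,0,0]
    - [0,0,0]
    - [0,0,0.03]
    - [0,0,0.06]
    - [0,0,0.06]
    - [0,0,0.06]
  angular:
    - [0,0,0]
    - [0,0,0]
    - [0,0,0]
    - [0,0,0]
    - [0,0,0]
    - [0,0,0]
    - [0,0,0]
    - [0,0,0]
  hand: [0.2,0.5,0.6,0.6,0.6,0.6,0.6,0.6]

```text
clock: 23.03
position: [0.4644, -0.054, 0.3305]
ee_rot: [-0.0, 0.051, 0.999, 0.0]
contact_force: [0.2, 0.5, -0.2]
width: 0.051
gripper_force: 0.0
```

carry_out:
  linear:
    - [0,0,0.05]
    - [0.006,0.04,0]
    - [0.006,0.07,0]
    - [0.006,0.07,0]
    - [0.006,0.07,0]
    - [0.006,0.07,0]
    - [0.006,0.07,0]
    - [0.006,0.07,0]
  angular:
    - [0,0,0]
    - [0,0,1]
    - [0,0,1]
    - [0,0,1]
    - [0,0,1]
    - [0,0,1]
    - [0,0,1]
    - [0,0,1]
  hand: [0.6,0.6,0.6,0.6,0.6,0.6,0.6,0.6]

```text
clock: 23.7
position: [0.4854, 0.1777, 0.3546]
ee_rot: [0.0, -0.229, 0.974, -0.0]
contact_force: [1.4, -1.2, 0.2]
width: 0.0512
gripper_force: 0.0
```

carry_out:
  linear:
    - [0.01,0.07,0]
    - [0.01,0.07,0]
    - [0.01,0.07,0]
    - [0.06,0.06,0]
    - [0.06,0.06,0]
    - [0.05,0.05,0]
    - [0.02,0.016,0]
    - [0,0,0]
  angular:
    - [0,0,1]
    - [0,0,1]
    - [0,0,1]
    - [0,0,0]
    - [0,0,0]
    - [0,0,0]
    - [0,0,0]
    - [0,0,0]
  hand: [0.6,0.6,0.6,0.6,0.6,0.6,0.6,0.6]

```text
clock: 24.37
position: [0.5966, 0.3752, 0.3531]
ee_rot: [0.001, -0.342, 0.94, 0.0]
contact_force: [-0.6, 0.2, 0.2]
width: 0.0513
gripper_force: 0.0
```

carry_out:
  linear:
    - [0,0,0]
    - [0,0,0]
  angular:
    - [0,0,0]
    - [0,0,0]
  hand: [0.6,0.6]

```text
clock: 24.53
position: [0.5939, 0.3723, 0.354]
ee_rot: [-0.001, -0.342, 0.94, -0.0]
contact_force: [-0.5, 0.2, 0.3]
width: 0.0512
gripper_force: 0.0
```

```bash
python3 - <<'E'
from h import *
s=manip.get_state();print(s['clock'],s['position'],Rq(s['ee_rot']).as_matrix().round(2).tolist(),s['width'],s['qpos'].round(2))
np.savez('w9.npz',p=s['position'],q=s['ee_rot'])
w=shot('wrist','w9'); t=shot('top','t9')
o=np.zeros((600,800,3),np.uint8); o[:384,:512]=w[:,:,::-1]; o[384:,:]=cv2.resize(t[140:250,80:350,::-1],(800,216))
cv2.imwrite('pics/w9b.png',o)
E
```

```text
24.5333 [0.59385612 0.37225266 0.3539993 ] [[-0.77, -0.64, -0.0], [-0.64, 0.77, -0.0], [0.0, 0.0, -1.0]] 0.051214382920176424 [ 0.46  0.49  1.29 -0.    1.36 -1.81]
```

View pics/w9b.png

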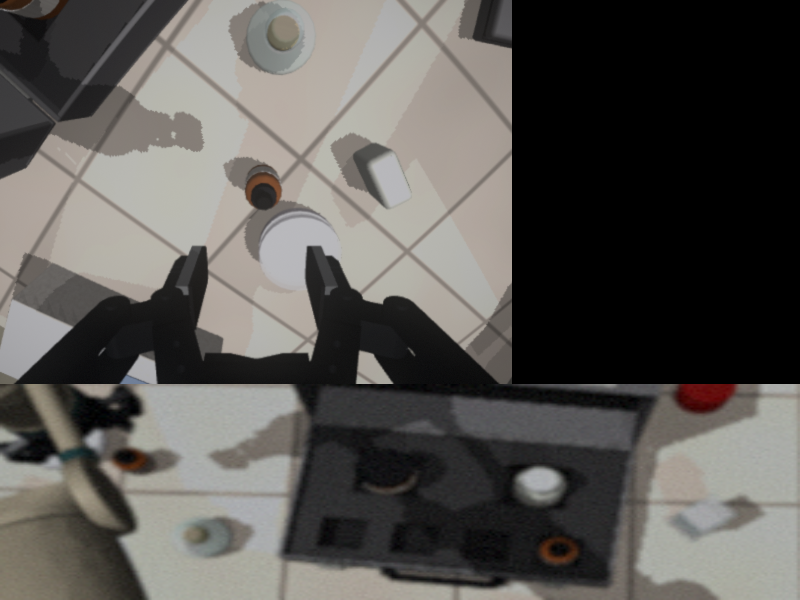

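```bash
python3 - <<'E'
from h import *
W=manip.camera_params('wrist');f=np.load('w9.npz');V=wview(W,{'position':f['p'],'ee_rot':f['q']})
w=cv2.imread('pics/w9.png');h=cv2.cvtColor(w,cv2.COLOR_BGR2HSV)
m=((h[...,0]<18)&(h[...,1]>120)&(h[...,2]>50)); m[:150]=0;m[230:]=0;m[:,:235]=0;m[:,295:]=0
y,x=np.where(m);print(x.min(),x.max(),y.min(),y.max())
d=(w.max(2)<60);d[:170]=0;d[215:]=0;d[:,:245]=0;d[:,282:]=0
y2,x2=np.where(d);print(x2.min(),x2.max(),y2.min(),y2.max(),x2.mean(),y2.mean())
cx=(x.min()+x.max())/2
print(atz(W,(cx,186),.046,V),atz(W,(x2.mean(),y2.max()-6),.074,V),atz(W,(x2.mean(),y2.mean()),.065,V))
from scipy.optimize import least_squares
print('dish',atz(W,(300,250),.034,V))
E
```

```text
246 280 174 203
251 275 183 209 263.0599613152805 196.0348162475822
[0.59047608 0.37787935 0.046     ] [0.59593808 0.3818019  0.074     ] [0.59332997 0.37984029 0.065     ]
dish [0.62217053 0.4568654  0.034     ]
```

carry_out:
  linear:
    - [-0.001,0.003,0]
    - [-0.001,0.003,0]
    - [-0.001,0.003,0]
    - [-0.001,0.003,0]
    - [0,0.001,0]
    - [0,0,-0.04]
    - [0,0,-0.05]
    - [0,0,-0.05]
  angular:
    - [0,0,1]
    - [0,0,1]
    - [0,0,1]
    - [0,0,1]
    - [0,0,1]
    - [0,0,0]
    - [0,0,0]
    - [0,0,0]
  hand: [0.6,0.6,0.6,0.6,0.6,0.6,0.6,0.6]

```text
clock: 25.3
position: [0.5921, 0.3786, 0.2854]
ee_rot: [0.001, -0.521, 0.853, -0.0]
contact_force: [0.0, -0.1, -0.1]
width: 0.0514
gripper_force: 0.0
```

carry_out:
  linear:
    - [0,0,-0.05]
    - [0,0,-0.05]
    - [0,0,-0.04]
    - [0,0,-0.02]
    - [0,0,-0.008]
    - [0,0,0]
    - [0,0,0]
    - [0,0,0]
  angular:
    - [0,0,0]
    - [0,0,0]
    - [0,0,0]
    - [0,0,0]
    - [0,0,0]
    - [0,0,0]
    - [0,0,0]
    - [0,0,0]
  hand: [0.6,0.6,0.6,0.6,0.6,0.6,0.2,0.2]

```text
clock: 25.97
position: [0.5932, 0.3796, 0.2022]
ee_rot: [0.002, -0.521, 0.853, -0.0]
contact_force: [0.4, 0.4, -0.8]
width: 0.0347
gripper_force: 29.9
```

carry_out:
  linear:
    - [0,0,0]
    - [0,0,0]
    - [0,0,0]
    - [0,0,0]
  angular:
    - [0,0,0]
    - [0,0,0]
    - [0,0,0]
    - [0,0,0]
  hand: [0.2,0.2,0.2,0.2]

```text
clock: 26.3
position: [0.5932, 0.3796, 0.2021]
ee_rot: [0.002, -0.521, 0.853, -0.0]
contact_force: [-0.1, -0.5, 5.2]
width: 0.0345
gripper_force: 30.5
```

carry_out:
  linear:
    - [0,0,0.03]
    - [0,0,0.06]
    - [0,0,0.06]
    - [0,0,0.06]
    - [0,0,0.056]
    - [-0.01,-0.025,0]
    - [-0.015,-0.039,0]
    - [-0.015,-0.039,0]
  angular:
    - [0,0,0]
    - [0,0,0]
    - [0,0,0]
    - [0,0,0]
    - [0,0,0]
    - [0,0,-1]
    - [0,0,-1]
    - [0,0,-1]
  hand: [0.2,0.2,0.2,0.2,0.2,0.2,0.2,0.2]

```text
clock: 26.97
position: [0.5721, 0.3278, 0.3338]
ee_rot: [0.001, -0.414, 0.91, 0.0]
contact_force: [0.1, -0.5, -0.4]
width: 0.0352
gripper_force: 30.2
```

carry_out:
  linear:
    - [-0.015,-0.039,0]
    - [-0.015,-0.039,0]
    - [-0.015,-0.039,0]
    - [-0.015,-0.039,0]
    - [-0.015,-0.039,0]
    - [-0.015,-0.039,0]
    - [-0.015,-0.039,0]
    - [-0.015,-0.039,0]
  angular:
    - [0,0,-1]
    - [0,0,-1]
    - [0,0,-1]
    - [0,0,-1]
    - [0,0,-1]
    - [0,0,-1]
    - [0,0,-1]
    - [0,0,-1]
  hand: [0.2,0.2,0.2,0.2,0.2,0.2,0.2,0.2]

```text
clock: 27.63
position: [0.5118, 0.171, 0.3332]
ee_rot: [-0.0, -0.107, 0.994, 0.0]
contact_force: [-0.3, -0.4, -1.0]
width: 0.0348
gripper_force: 30.1
```

carry_out:
  linear:
    - [-0.015,-0.039,0]
    - [-0.015,-0.039,0]
    - [-0.015,-0.039,0]
    - [-0.02,-0.049,0]
    - [0,0,-0.04]
    - [0,0,-0.05]
    - [0,0,-0.05]
    - [0,0,0]
  angular:
    - [0,0,-1]
    - [0,0,-1]
    - [0,0,-1]
    - [0,0,-1]
    - [0,0,0]
    - [0,0,0]
    - [0,0,0]
    - [0,0,0]
  hand: [0.2,0.2,0.2,0.2,0.2,0.2,0.2,0.2]

```text
clock: 28.3
position: [0.4777, 0.0885, 0.2596]
ee_rot: [-0.005, 0.052, 0.999, -0.0]
contact_force: [-1.1, 0.2, -0.5]
width: 0.0348
gripper_force: 30.2
```

```bash
python3 - <<'E'
from h import *
s=manip.get_state();print(s['clock'],s['position'],s['ee_rot'].round(3),s['contact_force'],s['width'])
np.savez('w10.npz',p=s['position'],q=s['ee_rot'])
w=shot('wrist','w10'); a=shot('scene','s10')
o=np.zeros((600,800,3),np.uint8); o[:,:480]=cv2.resize(w[130:330,175:335,::-1],(480,600),interpolation=3); o[:,480:]=cv2.resize(a[130:280,200:280,::-1],(320,600),interpolation=3)
cv2.imwrite('pics/w10b.png',o)
E
```

```text
28.3 [0.47772638 0.08854967 0.2595699 ] [-0.005  0.052  0.999 -0.   ] [-1.08133391  0.23438309 -0.47094834] 0.03484657138987991
```

View pics/w10b.png

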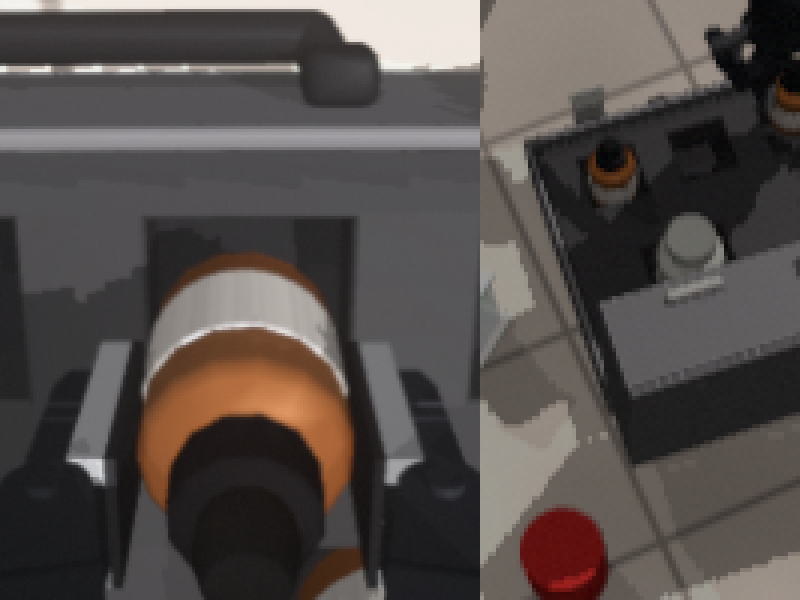

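```bash
python3 - <<'E'
from h import *
W=manip.camera_params('wrist');f=np.load('w10.npz');V=wview(W,{'position':f['p'],'ee_rot':f['q']})
a=lambda p,z:atz(W,p,z,V)[:2].round(4)
L,R=a((222.5,201.8),.048),a((293.8,201.8),.048);F=a((256.5,214.2),.0575);m=(L+R)/2
print(L,R,F,m,'front gap',(F-m)@[.9946,-.104],'lat',(F-m)@[.104,.9946],manip.get_state()['position'])
E
```

```text
[0.4558 0.069 ] [0.4604 0.1134] [0.4624 0.0897] [0.4581 0.0912] front gap 0.004432780000000026 lat -0.0010446999999999987 [0.47980009 0.08890541 0.26296695]
```

carry_out:
  linear:
    - [-0.002,0.002,0]
    - [0,0,-0.02]
    - [0,0,-0.02]
    - [0,0,-0.02]
    - [0,0,-0.01]
    - [0,0,0]
    - [0,0,0]
  angular:
    - [0,0,0]
    - [0,0,0]
    - [0,0,0]
    - [0,0,0]
    - [0,0,0]
    - [0,0,0]
    - [0,0,0]
  hand: [0.2,0.2,0.2,0.2,0.2,0.2,0.2]

```text
clock: 28.98
position: [0.4795, 0.0901, 0.2291]
ee_rot: [0.001, 0.051, 0.999, 0.0]
contact_force: [-0.4, -0.1, 0.0]
width: 0.0349
gripper_force: 30.2
```

carry_out:
  linear:
    - [0,0,-0.005]
    - [0,0,0]
    - [0,0,0]
    - [0,0,0]
    - [0,0,0.03]
    - [0,0,0.06]
    - [0,0,0.06]
    - [0,0,0.06]
  angular:
    - [0,0,0]
    - [0,0,0]
    - [0,0,0]
    - [0,0,0]
    - [0,0,0]
    - [0,0,0]
    - [0,0,0]
    - [0,0,0]
  hand: [0.2,0.5,0.6,0.6,0.6,0.6,0.6,0.6]

```text
clock: 29.65
position: [0.4788, 0.0899, 0.3319]
ee_rot: [-0.0, 0.051, 0.999, 0.0]
contact_force: [1.1, 0.2, 0.1]
width: 0.0511
gripper_force: 0.0
```

carry_out:
  linear:
    - [0,0,0.06]
    - [0,0,0.06]
    - [0,0,0.06]
    - [0,0,0.06]
    - [0,0,0.06]
    - [0,0,0.06]
    - [0,0,0.04]
    - [0,0,0]
  angular:
    - [0,0,0]
    - [0,0,0]
    - [0,0,0]
    - [0,0,0]
    - [0,0,0]
    - [0,0,0]
    - [0,0,0]
    - [0,0,0]
  hand: [0.6,0,0,0,0,0,0,0]

```text
clock: 30.32
position: [0.4793, 0.0899, 0.5358]
ee_rot: [0.005, 0.051, 0.999, 0.001]
contact_force: [0.5, 0.0, -1.0]
width: -0.0003
gripper_force: 0.0
```

```bash
python3 - <<'E'
from h import *
s=manip.get_state();print(s['clock'],s['position'],s['ee_rot'].round(3),s['qpos'].round(2),s['width'])
t=shot('top','t11');a=shot('scene','s11')
# amber blobs in top (droppers incl. two in the case)
h=cv2.cvtColor(t,cv2.COLOR_RGB2HSV);m=((h[...,0]<18)&(h[...,1]>110)&(h[...,2]>50)).astype('u1')
n,l,st,c=cv2.connectedComponentsWithStats(m);print([(c[i].round(0).tolist(),st[i,4]) for i in range(1,n) if st[i,4]>8])
o=np.zeros((600,800,3),np.uint8);o[:,:400]=cv2.resize(t[95:245,165:305,::-1],(400,600),interpolation=3);o[:,400:]=cv2.resize(a[130:260,205:385,::-1],(400,600),interpolation=3)
cv2.imwrite('pics/c11.png',o)
E
```

```text
30.3167 [0.47934602 0.08989099 0.53582019] [0.005 0.051 0.999 0.001] [ 0.04  0.09  1.42  0.    1.62 -1.43] -0.0003146978347047943
[([318.0, 142.0], np.int32(247)), ([214.0, 218.0], np.int32(14)), ([268.0, 225.0], np.int32(68))]
```

```bash
python3 - <<'E'
from h import *
S=manip.camera_params('scene');T=manip.camera_params('top')
for nme,P in(('s11',S),('t11',T)):
    a=cv2.imread(f'pics/{nme}.png');h=cv2.cvtColor(a,cv2.COLOR_BGR2HSV);m=((h[...,0]>4)&(h[...,0]<20)&(h[...,1]>130)&(h[...,2]>60)).astype('u1')
    n,l,st,c=cv2.connectedComponentsWithStats(m);print(nme,[(c[i].round(0).tolist(),st[i].tolist(),atz(P,c[i],.06).round(3).tolist()) for i in range(1,n) if st[i,4]>8])
    print([proj(P,np.array([x,y,.065])).round(0).tolist() for x,y in((.4661,-.0542),(.481,.089))])
E
```

```text
s11 [([278.0, 159.0], [273, 155, 11, 8, 42], [0.485, 0.088, 0.06]), ([233.0, 172.0], [227, 168, 12, 8, 43], [0.469, -0.056, 0.06])]
[[233.0, 171.0], [278.0, 157.0]]
t11 [([267.0, 226.0], [262, 220, 13, 11, 44], [0.463, -0.053, 0.06])]
[[268.0, 225.0], [219.0, 218.0]]
```

carry_out:
  linear:
    - [0.03,-0.008,-0.005]
    - [0.06,-0.016,-0.01]
    - [0.06,-0.016,-0.01]
    - [0.06,-0.016,-0.01]
    - [0.06,-0.016,-0.01]
    - [0.06,-0.016,-0.01]
    - [0.06,-0.016,-0.01]
    - [0.06,-0.016,-0.01]
  angular:
    - [0,0,0]
    - [0,0,0]
    - [0,0,0]
    - [0,0,0]
    - [0,0,0]
    - [0,0,0]
    - [0,0,0]
    - [0,0,0]
  hand: [0,0,0,0,0,0,0,0]

```text
clock: 31.08
position: [0.7063, 0.0289, 0.4898]
ee_rot: [-0.002, 0.052, 0.999, -0.0]
contact_force: [0.4, 0.3, 0.9]
width: -0.0003
gripper_force: 0.0
```

carry_out:
  linear:
    - [0.02,-0.005,0]
    - [0,0,0]
    - [0,0,0]
    - [0,0,0]
  angular:
    - [0,0,0]
    - [0,0,0]
    - [0,0,0]
    - [0,0,0]
  hand: [0,0,0,0]

```text
clock: 31.42
position: [0.7137, 0.0275, 0.4921]
ee_rot: [-0.001, 0.051, 0.999, 0.0]
contact_force: [0.7, -0.6, -0.9]
width: -0.0002
gripper_force: 0.0
```

```bash
python3 - <<'E'
from h import *
s=manip.get_state();print(s['clock'],s['position'],s['ee_rot'].round(3),s['qpos'].round(2),s['width'])
w=shot('wrist','w12');cv2.imwrite('pics/w12b.png',cv2.resize(w[60:,:,::-1],(800,506)))
E
```

```text
31.4167 [0.71373949 0.02746706 0.4921049 ] [-0.001  0.051  0.999  0.   ] [-0.06  0.47  0.99  0.    1.68 -1.53] -0.00022194442478444776
```

View pics/w12b.png

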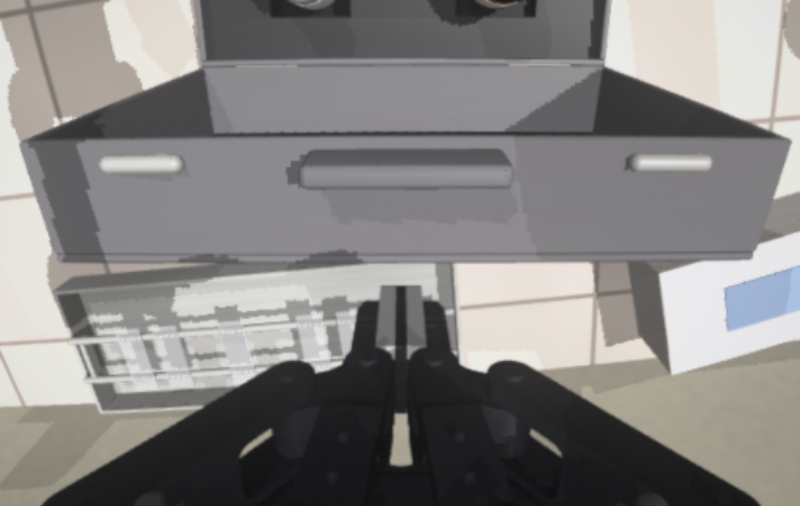

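```bash
python3 - <<'E'
from h import *
W=manip.camera_params('wrist');s=manip.get_state();V=wview(W,s)
for y in(150,163,188):
    for z in(.28,.29):print(y,z,atz(W,(407*.64,60+y*.6403),z,V).round(4))
for y in(134,):print('rim front edge',atz(W,(407*.64,60+y*.6403),.269,V).round(4))
print('outer far edge',atz(W,(400*.64,60+258*.6403),.265,V).round(4), 'tip px->',atz(W,(400*.64,60+287*.6403),s['position'][2]-.173,V).round(4))
E
```

```text
150 0.28 [0.6669 0.0347 0.28  ]
150 0.29 [0.6648 0.0348 0.29  ]
163 0.28 [0.672  0.0342 0.28  ]
163 0.29 [0.6696 0.0343 0.29  ]
188 0.28 [0.682  0.0332 0.28  ]
188 0.29 [0.6791 0.0334 0.29  ]
rim front edge [0.6626 0.0353 0.269 ]
outer far edge [0.7186 0.0267 0.265 ] tip px-> [0.7041 0.0281 0.32  ]
```

carry_out:
  linear:
    - [0,0,-0.04]
    - [0,0,-0.04]
    - [0,0,0]
    - [-0.022,0.002,0]
    - [-0.022,0.002,0]
    - [-0.016,0.002,0.001]
    - [-0.016,0.002,0.001]
    - [-0.016,0.002,0.001]
  angular:
    - [0,0,0]
    - [0,0,0]
    - [0,0,0]
    - [0,0,0]
    - [0,0,0]
    - [0,0,0]
    - [0,0,0]
    - [0,0,0]
  hand: [0,0,0,0,0,0,0,0]

```text
clock: 32.13
position: [0.6677, 0.0323, 0.4566]
ee_rot: [0.002, 0.051, 0.999, -0.0]
contact_force: [3.0, -1.9, 2.5]
width: -0.0
gripper_force: 1.5
```

carry_out:
  linear:
    - [-0.0174,0.0018,0]
    - [-0.0174,0.0018,0]
    - [-0.0174,0.0018,0]
    - [-0.0174,0.0018,0]
    - [-0.0174,0.0018,-0.001]
    - [-0.0174,0.0018,-0.001]
    - [-0.0165,0.0017,-0.003]
    - [-0.0165,0.0017,-0.004]
  angular:
    - [0,0,0]
    - [0,0,0]
    - [0,0,0]
    - [0,0,0]
    - [0,0,0]
    - [0,0,0]
    - [0,0,0]
    - [0,0,0]
  hand: [0,0,0,0,0,0,0,0]

```text
clock: 32.8
position: [0.5984, 0.0396, 0.4496]
ee_rot: [-0.001, 0.051, 0.999, 0.0]
contact_force: [2.1, -0.1, -0.1]
width: -0.0
gripper_force: 1.1
```

```bash
python3 - <<'E'
from h import *
s=manip.get_state();print(s['clock'],s['position'],s['contact_force'])
w=shot('wrist','w13')
# lid rim-edge/lip check: predict theta from tip position
X=(s['position'][0]-.6414)/.9946*1000-10;z=(s['position'][2]-.173-.06)*1000
from scipy.optimize import brentq
print(X,z,brentq(lambda t:-226*np.cos(t)+14*np.sin(t)-X,.3,2))
E
```

```text
32.8 [0.59843625 0.03961073 0.44963982] [ 2.06397958 -0.12487173 -0.09298329]
-53.197008869369526 216.63982201009958 1.2717771396742172
```

carry_out:
  linear:
    - [-0.0165,0.0017,-0.004]
    - [-0.0165,0.0017,-0.005]
    - [-0.0157,0.0016,-0.006]
    - [-0.0157,0.0016,-0.006]
    - [-0.0157,0.0016,-0.007]
    - [-0.0157,0.0016,-0.007]
    - [-0.013,0.0013,-0.007]
    - [-0.013,0.0013,-0.007]
  angular:
    - [0,0,0]
    - [0,0,0]
    - [0,0,0]
    - [0,0,0]
    - [0,0,0]
    - [0,0,0]
    - [0,0,0]
    - [0,0,0]
  hand: [0,0,0,0,0,0,0,0]

```text
clock: 33.52
position: [0.5376, 0.0458, 0.4254]
ee_rot: [-0.0, 0.051, 0.999, 0.0]
contact_force: [1.2, -0.6, 0.2]
width: -0.0003
gripper_force: 0.6
```

```bash
python3 - <<'E'
from h import *
s=manip.get_state();print(s['clock'],s['position'],s['contact_force'])
X=(s['position'][0]-.6414)/.9946*1000-10;z=(s['position'][2]-.173-.06)*1000
from scipy.optimize import brentq
t=brentq(lambda t:-226*np.cos(t)+14*np.sin(t)-X,.3,2);print(X,z,t,'Pz',226*np.sin(t)+14*np.cos(t))
E
```

```text
33.5167 [0.53761553 0.04580315 0.42536667] [ 1.20886241 -0.59448131  0.16726205]
-114.34794494064948 192.3666688940532 0.9795507505881517 Pz 195.43937036290816
```

carry_out:
  linear:
    - [0,0,0.05]
    - [0,0,0.05]
    - [0.04,-0.004,0]
    - [0.04,-0.004,0]
    - [0.04,-0.004,0]
    - [0,0,-0.04]
    - [0,0,-0.04]
    - [0,0,0]
  angular:
    - [0,0,0]
    - [0,0,0]
    - [0,0,0]
    - [0,0,0]
    - [0,0,0]
    - [0,0,0]
    - [0,0,0]
    - [0,0,0]
  hand: [0,0,0,0,0,0,0,0]

```text
clock: 34.18
position: [0.5971, 0.0397, 0.431]
ee_rot: [-0.005, 0.051, 0.999, 0.0]
contact_force: [-0.6, 0.5, 0.4]
width: 0.0002
gripper_force: 0.0
```

```bash
python3 - <<'E'
from h import *
s=manip.get_state();print(s['clock'],s['position'],s['contact_force'])
print('X corner',(s['position'][0]-.6414)/.9946*1000-10,'z',(s['position'][2]-.173-.06)*1000)
S=manip.camera_params('scene');a=shot('scene','s14')
# lid outer corners predicted for theta
for th in(.9,.98,1.06):
    c,sn=np.cos(th),np.sin(th);out=[]
    for yy in(-.165,.165):
        X=-.21*c+.06*sn;Z=.06+.21*sn+.06*c
        out.append(proj(S,np.array([.6414+.9946*X+.1038*yy,.0361-.1038*X+.9946*yy,Z])).round(0).tolist())
    print(th,out)
o=cv2.resize(a[100:290,180:410,::-1],(690,570));cv2.imwrite('pics/s14b.png',o)
g=cv2.cvtColor(a,cv2.COLOR_RGB2GRAY)
E
```

```text
34.1833 [0.59709042 0.03974131 0.43102028] [-0.55438854  0.52919944  0.39639428]
X corner -54.550154301863174 z 198.02027860737763
0.9 [[217.0, 168.0], [341.0, 132.0]]
0.98 [[218.0, 172.0], [345.0, 136.0]]
1.06 [[220.0, 178.0], [348.0, 140.0]]
```

carry_out:
  linear:
    - [0,0,-0.022]
    - [0,0,0]
    - [-0.0162,0.0017,-0.0063]
    - [-0.0162,0.0017,-0.0063]
    - [-0.0162,0.0017,-0.0063]
    - [-0.0162,0.0017,-0.0063]
    - [0,0,0]
  angular:
    - [0,0,0]
    - [0,0,0]
    - [0,0,0]
    - [0,0,0]
    - [0,0,0]
    - [0,0,0]
    - [0,0,0]
  hand: [0,0,0,0,0,0,0]

```text
clock: 34.82
position: [0.5636, 0.0434, 0.4119]
ee_rot: [-0.001, 0.051, 0.999, 0.0]
contact_force: [-0.3, -0.9, -0.9]
width: 0.0001
gripper_force: 0.0
```

carry_out:
  linear:
    - [-0.0164,0.0017,-0.0103]
    - [-0.0164,0.0017,-0.0103]
    - [-0.0164,0.0017,-0.0103]
    - [-0.0164,0.0017,-0.0103]
  angular:
    - [0,0,0]
    - [0,0,0]
    - [0,0,0]
    - [0,0,0]
  hand: [0,0,0,0]

```text
clock: 35.15
position: [0.5328, 0.0466, 0.3918]
ee_rot: [0.001, 0.051, 0.999, 0.0]
contact_force: [1.4, -0.1, 0.1]
width: -0.0002
gripper_force: 0.4
```

```bash
python3 - <<'E'
from h import *
s=manip.get_state();print(s['clock'],s['position'],s['contact_force'])
S=manip.camera_params('scene');a=shot('scene','s15')
# white latch marks on lid's edge: detect in s11,s14,s15 and compare to model (edge strip r=.21, y~+-.11, n~?)
for f in('s11','s14','s15'):
    im=cv2.imread(f'pics/{f}.png');h=cv2.cvtColor(im,cv2.COLOR_BGR2GRAY)[120:230,200:380];m=(h>165).astype('u1')
    n,l,st,c=cv2.connectedComponentsWithStats(m);print(f,[((c[i]+[200,120]).round(0).tolist(),int(st[i,4])) for i in range(1,n) if st[i,4]>4])
for th in(1.67,1.1,1.,.9,.8,.7,.6,.5):
    c,sn=np.cos(th),np.sin(th);r=[]
    for yy in(-.11,.11):
        X=-.21*c+.02*sn;Z=.06+.21*sn+.02*c
        r.append(proj(S,np.array([.6414+.9946*X+.1038*yy,.0361-.1038*X+.9946*yy,Z])).round(0).tolist())
    print(th,r)
E
```

```text
35.15 [0.53275837 0.04655223 0.39184462] [ 1.36477519 -0.10675808  0.10764303]
s11 []
s14 []
s15 []
1.67 [[254.0, 205.0], [342.0, 179.0]]
1.1 [[239.0, 165.0], [322.0, 141.0]]
1.0 [[237.0, 160.0], [318.0, 137.0]]
0.9 [[235.0, 156.0], [315.0, 133.0]]
0.8 [[233.0, 153.0], [312.0, 130.0]]
0.7 [[231.0, 151.0], [309.0, 129.0]]
0.6 [[230.0, 149.0], [307.0, 128.0]]
0.5 [[229.0, 149.0], [304.0, 127.0]]
```

carry_out:
  linear:
    - [-0.014,0.0015,-0.0134]
    - [-0.014,0.0015,-0.0134]
    - [-0.014,0.0015,-0.0134]
    - [-0.014,0.0015,-0.0134]
    - [-0.0111,0.0012,-0.0159]
    - [-0.0111,0.0012,-0.0159]
    - [-0.0111,0.0012,-0.0159]
    - [-0.0111,0.0012,-0.0159]
  angular:
    - [0,0,0]
    - [0,0,0]
    - [0,0,0]
    - [0,0,0]
    - [0,0,0]
    - [0,0,0]
    - [0,0,0]
    - [0,0,0]
  hand: [0,0,0,0,0,0,0,0]

```text
clock: 35.87
position: [0.4825, 0.052, 0.332]
ee_rot: [-0.0, 0.051, 0.999, 0.0]
contact_force: [-0.0, 0.5, -0.3]
width: -0.0003
gripper_force: 0.1
```

carry_out:
  linear:
    - [-0.0073,0.0008,-0.015]
    - [-0.0073,0.0008,-0.015]
    - [-0.004,0,-0.01]
  angular:
    - [0,0,0]
    - [0,0,0]
    - [0,0,0]
  hand: [0,0,0]

```text
clock: 36.12
position: [0.4731, 0.0528, 0.3118]
ee_rot: [-0.001, 0.051, 0.999, 0.0]
contact_force: [0.3, -0.7, -0.7]
width: 0.0
gripper_force: 0.0
```

carry_out:
  linear:
    - [-0.016,0.0016,0.004]
    - [-0.016,0.0016,0]
    - [0,0,-0.006]
    - [0,0,-0.006]
    - [0,0,-0.006]
    - [0,0,0]
    - [0,0,0]
  angular:
    - [0,0,0]
    - [0,0,0]
    - [0,0,0]
    - [0,0,0]
    - [0,0,0]
    - [0,0,0]
    - [0,0,0]
  hand: [0,0,0,0,0,0,0]

```text
clock: 36.7
position: [0.458, 0.0543, 0.3059]
ee_rot: [0.0, 0.051, 0.999, 0.0]
contact_force: [-0.6, -0.1, 1.0]
width: 0.0003
gripper_force: 0.4
```

carry_out:
  linear:
    - [0,0,-0.004]
    - [0,0,-0.004]
    - [0,0,-0.004]
    - [0,0,-0.004]
    - [0,0,0]
  angular:
    - [0,0,0]
    - [0,0,0]
    - [0,0,0]
    - [0,0,0]
    - [0,0,0]
  hand: [0,0,0,0,0]

```text
clock: 37.12
position: [0.4574, 0.0543, 0.2977]
ee_rot: [-0.001, 0.051, 0.999, 0.0]
contact_force: [-0.7, 0.1, -0.8]
width: 0.0004
gripper_force: 0.1
```

carry_out:
  linear:
    - [0,0,-0.004]
    - [0,0,-0.003]
    - [0,0,-0.003]
    - [0,0,0]
  angular:
    - [0,0,0]
    - [0,0,0]
    - [0,0,0]
    - [0,0,0]
  hand: [0,0,0,0]

```text
clock: 37.45
position: [0.4582, 0.0542, 0.2939]
ee_rot: [0.001, 0.051, 0.999, 0.0]
contact_force: [-1.5, 1.0, 8.7]
width: -0.0
gripper_force: 4.4
```

carry_out:
  linear:
    - [0,0,-0.003]
    - [0,0,-0.003]
    - [0,0,0]
    - [0,0,0]
  angular:
    - [0,0,0]
    - [0,0,0]
    - [0,0,0]
    - [0,0,0]
  hand: [0,0,0,0]

```text
clock: 37.78
position: [0.458, 0.0543, 0.2937]
ee_rot: [0.001, 0.051, 0.999, -0.0]
contact_force: [-7.8, -0.3, 30.0]
width: -0.0001
gripper_force: 14.7
```

carry_out:
  linear:
    - [0,0,0.01]
    - [0,0,0.03]
    - [0,0,0.03]
    - [0,0,0]
    - [0,0,0]
    - [0,0,0]
    - [0,0,0]
    - [0,0,0]
  angular:
    - [0,0,0]
    - [0,0,0]
    - [0,0,0]
    - [0,0,0]
    - [0,0,0]
    - [0,0,0]
    - [0,0,0]
    - [0,0,0]
  hand: [0,0,0,0,0,0,0,0]

```text
clock: 38.45
position: [0.4575, 0.0543, 0.3239]
ee_rot: [-0.001, 0.051, 0.999, 0.0]
contact_force: [-0.2, -0.6, 0.5]
width: -0.0005
gripper_force: 0.0
```

carry_out:
  linear:
    - [0,0,-0.02]
    - [0,0,-0.02]
    - [0,0,-0.014]
    - [0,0,0]
    - [0,0,0]
    - [0,0,0]
  angular:
    - [0,0,0]
    - [0,0,0]
    - [0,0,0]
    - [0,0,0]
    - [0,0,0]
    - [0,0,0]
  hand: [0,0,0,0,0,0]

```text
clock: 38.95
position: [0.458, 0.0543, 0.298]
ee_rot: [0.0, 0.051, 0.999, 0.0]
contact_force: [0.7, -0.1, 0.1]
width: -0.0001
gripper_force: 0.0
```

carry_out:
  linear:
    - [0,0,0.04]
    - [0,0,0.06]
    - [0,0,0.06]
    - [-0.06,0,0.04]
    - [-0.06,-0.06,0]
    - [-0.06,-0.08,0]
    - [0,-0.08,0]
    - [0,-0.08,0]
  angular:
    - [0,0,0]
    - [0,0,0]
    - [0,0,0]
    - [0,0,0]
    - [0,0,0]
    - [0,0,0]
    - [0,0,0]
    - [0,0,0]
  hand: [0,0,0,0,0,0,0,0]

```text
clock: 39.62
position: [0.3715, -0.0889, 0.3992]
ee_rot: [0.001, 0.05, 0.999, -0.0]
contact_force: [1.8, -0.1, -0.7]
width: 0.0003
gripper_force: 0.0
```

carry_out:
  linear:
    - [0,-0.08,0]
    - [0,-0.08,0]
    - [0,-0.06,0]
    - [0,0,0]
    - [0,0,0]
    - [0,0,0]
  angular:
    - [0,0,0]
    - [0,0,0]
    - [0,0,0]
    - [0,0,0]
    - [0,0,0]
    - [0,0,0]
  hand: [0,0,0,0,0,0]

```text
clock: 40.12
position: [0.3731, -0.1981, 0.3981]
ee_rot: [-0.0, 0.052, 0.999, 0.0]
contact_force: [1.0, 0.1, -0.5]
width: 0.0001
gripper_force: 0.0
```

```bash
python3 - <<'E'
from h import *
s=manip.get_state();print(s['clock'],s['position'])
t=shot('top','t20');a=shot('scene','s20')
T=manip.camera_params('top');S=manip.camera_params('scene')
for P,f0,f1 in((T,'t0','t20'),(S,'s0','s20')):
    A=cv2.cvtColor(cv2.imread(f'pics/{f0}.png'),cv2.COLOR_BGR2GRAY).astype(np.float32);B=cv2.cvtColor(cv2.imread(f'pics/{f1}.png'),cv2.COLOR_BGR2GRAY).astype(np.float32)
    for n,X in dict(lamp=(.489,.293,.04),stain=(.522,-.2,.04),timer=(.511,.455,.03),wash=(.535,-.515,.1),dish=(.63,.456,.02),tally=(.507,-.477,.02),red=(.718,-.197,.05)).items():
        u,v=proj(P,np.array(X)).round().astype(int);r=16
        tp=A[v-r:v+r,u-r:u+r];se=B[v-r-8:v+r+8,u-r-8:u+r+8]
        _,mx,_,loc=cv2.minMaxLoc(cv2.matchTemplate(se,tp,cv2.TM_CCOEFF_NORMED));print(f1,n,round(mx,2),loc[0]-8,loc[1]-8)
# lid angle: front top edge of lid in scene vs model
for th in(0,.07):
    c,sn=np.cos(th),np.sin(th)
    print(th,[proj(S,np.array([.6414+.9946*(-.21*c+.06*sn)+.1038*y,.0361-.1038*(-.21*c+.06*sn)+.9946*y,.06+.21*sn+.06*c])).round(1).tolist() for y in(-.165,.165)])
o=np.hstack([cv2.resize(a[100:240,190:350,::-1],(640,560))]);cv2.imwrite('pics/s20b.png',o)
E
```

```text
40.1167 [ 0.37309096 -0.19812252  0.39806189]
t20 lamp 0.98 0 0
t20 stain 0.39 0 0
t20 timer 0.99 0 0
t20 wash 0.98 0 0
t20 dish 0.98 0 0
t20 tally 0.67 0 0
t20 red 0.8 1 -1
s20 lamp 0.86 0 0
s20 stain 0.47 0 0
s20 timer 1.0 0 0
s20 wash 0.91 0 0
s20 dish 1.0 0 0
s20 tally 0.77 0 0
s20 red 0.85 0 0
0 [[208.4, 154.2], [314.6, 124.1]]
0.07 [[208.4, 153.0], [315.9, 122.5]]
```

```bash
python3 -c "
from rig import manip
print(manip.sign_off())"
```

```text
the job is handed in; nothing more can be done
None
```

I packed the case and handed it in at about 40 s: the bottle is in the deep well, the jar is in the shallow one, both droppers found on the bench are upright in cut-outs, the lid stayed shut when I touched it again after pressing (I didn't see the clips themselves), and no other bench item had moved in the final pictures.

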